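# Refit the blade nut on an upturned blender jar

### The job

Refit the big hex flange nut that holds the blades in the blender jar: pick it off the white cutting board and set it square, flange down, on the threaded stem that stands up from the bottom of the upturned jar. Resting it lightly on the thread, turn it backwards (anticlockwise seen from above) until you feel it ride up and drop into the thread, then screw it down clockwise until its flange is fully home on the steel washer, and let go. Never force the thread or overtighten the nut, and leave the other things on the counter where they are.

Things in the scene. Friction and masses are not known exactly. Their poses are not given: they have to be found in the camera images.
- nut: Loose stainless hex flange nut, 0.2 kg, lying flange down on the white cutting board (top 12 mm above the counter). Origin: centre of its underside; z up the bore. Flange 58 mm wide, 4 mm thick; above it a hexagon 46 mm across flats, 53 mm across corners, from 4 to 31 mm height. Its flats face along its own x axis and every 60 degrees from it. Bore 31.6 mm.
- nut_thread (a point): Point on the nut's axis 6 mm above its underside: the lowest level of its inner thread, three-start, right-hand, pitch 6 mm, which narrows the bore to 24.4 mm. Where round the nut the thread starts is not marked.
- stem: Fixed upright threaded stem of the blade bearing, in the middle of the upturned jar's bottom; it does not turn. Origin: on its axis, on the face of the steel washer (65 mm wide, 198 mm above the counter) where the nut seats; z up. Three-start right-hand thread, 30 mm wide, root 22.4 mm, pitch 6 mm: 18 mm travel per full turn, 1.5 mm per 30 degrees.
- thread_top (a point): Point on the stem's axis level with the thread's three blunt top ends, 19.5 mm above the washer; their angles are not marked and must be felt. Resting on the thread, the nut's underside is 7.5 to 13.5 mm above the washer: turned anticlockwise it climbs with the thread to 13.5 mm, then drops 6 mm, once every third of a turn. From that drop about 150 degrees clockwise bring it home.
- stem_tip (a point): Top of the drive shaft on the stem's axis, 40 mm above the washer. Shaft 9 mm wide down to 30 mm; below it a cone widening from 14 to 22.4 mm at 24.5 mm, then a plain 22.4 mm pilot down to the thread. Play between nut and stem: about 1 mm sideways to each side and 1 mm up and down.
- jar: Clear blender jar, 160 mm wide, fixed upside down in a white block (190 mm square, 24 mm high) bolted to the counter. Origin: on the counter on the stem's axis; x points to the black handle, which reaches 122 mm out, up to 182 mm high. Its black bottom, now on top, is 120 mm wide, 195 mm high; four lugs 6 mm high stand on it, 49 mm and more from the axis.
- squeeze_bottle: Bystander: upright cream sauce bottle, 68 mm wide, 205 mm high; origin in the middle of its underside.
- jar_lid: Bystander: the jar's black lid, 124 mm wide, 34 mm high; origin in the middle of its underside.
- spoon: Bystander: steel serving spoon, 260 mm long, lying flat; x along it.
There are look-alikes about, which are no part of the job. There is more than one size of the nut; the job needs the largest.

How it is judged:
On the way, in this order (a step that is already met when the one before it is completed fails the run):
1. turned backwards on the stem, the nut has ridden up to the ends of the thread: upright, on the axis, touching the stem, its underside 12.2 to 14.2 mm above the washer (horizontal distance between nut and stem below 0.003 m and angle between nut's own z axis and vertical below 0.08 rad and contact force between nut and stem above 0.5 N and z of nut in the frame of stem between 0.0122 and 0.0142 m), for 0.12 s.
2. the nut has dropped into the thread: upright, on the axis, its underside less than 8.5 mm above the washer (horizontal distance between nut and stem below 0.003 m and angle between nut's own z axis and vertical below 0.08 rad and z of nut in the frame of stem below 0.0085 m), for 0.1 s.
At the end, for the whole second after the job is handed in: The nut is screwed fully home: its flange within 0.9 mm of the washer, upright within about 2 degrees, on the stem's axis within 3 mm, let go and at rest; the other things are within 30 mm of where they were (z of nut in the frame of stem below 0.0009 m and horizontal distance between nut and stem below 0.003 m and angle between nut's own z axis and vertical below 0.04 rad and linear speed of nut below 0.01 m/s and contact force between nut and the fingers below 0.1 N); the robot touches nothing.
It fails at once if the thread is forced: more than 50 N between nut and stem before the flange is within 1 mm of the washer (contact force between nut and stem above 50 N and z of nut in the frame of stem above 0.001 m).
It fails at once if the nut is overtightened: more than 120 N on the thread (contact force between nut and stem above 120 N).
It fails at once if the gripper presses on the jar with more than 30 N (contact force between the arm and jar above 30 N).
It fails at once if a bystander is moved by more than 30 mm (distance of any of squeeze_bottle, jar_lid, spoon from where it was at the start of the episode above 0.03 m).
It also fails if it takes over 64 s, if anything falls off the work surface, if the arm or the gripper's body presses on something with over 40 N, if the wrist force passes 120 N, or if a joint passes its speed limit or range.

### The arm

A 6-joint arm with a two-finger parallel gripper is mounted at the origin on the work surface. World frame = base frame: x ahead of the robot, y to its left, z up, the work surface at z = 0. Lengths are in m, angles in rad, forces in N, time in s.
With the tool pointing down it reaches from about 0.425 to 1.125 m from the base axis. Payload 14.9 kg.
Tool frame: the origin (TCP) lies at the centre of the arm's flange, where the gripper is bolted on; the fingertips stand 191 mm ahead of it and the grasp point (between the pads) lies 172 mm ahead of it; z points along the fingers, y is the direction in which the jaws open and shut (so a half turn about z gives the same grasp; the last joint's range is limited). The gripper opens to 91 mm and grips with 3 to 60 N. Pads are 32 mm wide; open, the fingers measure 118 mm over their backs; the gripper's body (76 mm by 178 mm) begins 60 mm behind the grasp point.
Start: joints at [1.206, 0.379, 1.734, -0, 1.028, -0.033], TCP at [0.228, 0.662, 0.405] pointing down, gripper open.
Joint ranges: [-2.77, 2.77], [-0.74, 2.19], [0, 2.66], [-1.06, 4.2], [0.31, 2.87], [-3.08, 3.08]. Speed limits (rad/s): [1.89, 1.89, 2.39, 3.14, 3.14, 3.14].

### API

Orientations are given as a rotation vector (axis times angle).
In Python, from rig import monitor, imaging, order gives the robot as it stands.
- The arm moves only by the shell command python3 -m pendant 'ROWS' [FORCE]. ROWS is JSON, a list of rows, each a list of 3 entries, a list of its own where there are three numbers: the turn, a rotation vector about the tool's x, y, z in units of 8 degrees (1.0 is 8 degrees), then the shift along the tool's x, y, z in units of 25 mm (1.0 is 25 mm), then the finger opening in mm, from 0 to 91.2. In form: [[[wx, wy, wz], [tx, ty, tz], claw], ...]. A call has 1 to 8 rows; each row shifts and turns the commanded pose from where the row before left it, along the tool's axes as they then stand; what a row does not reach is not made up. A row lasts 1/10 s, in which the tool goes at most 50 mm and 8.59 degrees, less where a joint would pass 70% of its speed; a pose out of reach is approached as far as the arm can. A call is refused whole if a number of a shift passes 1 or a number of a turn 1, either way. A call with a gripper value outside its range is refused whole. The fingers move at their own pace and stop on an object; FORCE is the grip in N (left out, the last holds). Time passes only in rows, so rows that do not move let the fingers close. It gives the time, the measured TCP pose, the force and the opening at its end, in the units of the state.
- monitor.get_obs(): the state, without advancing time (a new reading comes with each control period).
- imaging.camera(name): name is "side" or "top" or "wrist"; returns a dict with "color" (384x512x3 uint8, red, green, blue), "depth" (384x512 float32, m along the optical axis (not along the pixel's ray), 0 where there is no reading), "mtx" (3x3 intrinsics, pixels), "extrinsics" (4x4, takes a point from camera to world coordinates). Camera axes: x right, y down, z forward; pixel columns grow to the right and rows downward; lengths in m; the calibration is good to about 2 mm. A picture is of the moment at which its call begins.
- order.sign_off(): hands the job in, once; it reports no verdict.
The state is a dict: "time": time; "qpos": joint angles; "qd": joint speeds; "tau": joint torques, N m; "tool_pos": TCP position; "tool_rot": TCP orientation; "contact_force": force on the tool from outside, world axes, zero at the start; "torque": the same for the moment, N m; "grip_width": finger opening in m.
Only numpy, scipy, OpenCV 4.12 (cv2) and the standard library are available. Lean on these libraries where they do the work, as an engineer would, in place of code of your own. Each camera call takes 0.05 s, during which the arm holds its last target.

## Working session

There is one attempt and no reset: what is moved stays moved. The work goes in short steps, Python scripts to look and compute and a shell command to move; the robot and the scene stay as the last step left them, time stands still between calls to the robot, and variables do not carry over. Pictures are saved under pics/ and viewed, and the job is handed in when it is done.

```bash
ls; mkdir -p pics; cat > h.py <<'E'
import numpy as np, cv2
from rig import monitor, imaging, order
from scipy.spatial.transform import Rotation as R
def ray(c,u,v):
    d=np.linalg.inv(c['mtx'])@[u,v,1]; T=c['extrinsics']; return T[:3,3],T[:3,:3]@d
def onplane(c,u,v,z):
    o,d=ray(c,u,v); return o+d*(z-o[2])/d[2]
def pt(c,u,v):
    o,d=ray(c,u,v); return o+d*c['depth'][int(v),int(u)]
def proj(c,p):
    T=np.linalg.inv(c['extrinsics']); q=c['mtx']@(T[:3,:3]@np.array(p)+T[:3,3]); return q[:2]/q[2]
def save(n,im): cv2.imwrite('pics/'+n,cv2.cvtColor(im,cv2.COLOR_RGB2BGR))
E
python3 - <<'E'
from h import *
o=monitor.get_obs(); print(o)
for n in ['side','top','wrist']:
    c=imaging.camera(n); np.savez(n+'0.npz',**c); save(n+'0.png',c['color']); print(n,c['mtx'].round(1).tolist(),c['extrinsics'].round(3).tolist())
E
```

```text
pics
{'time': 0.0, 'qpos': array([ 1.20568975e+00,  3.79396878e-01,  1.73476827e+00, -3.81712167e-06,
        1.02848115e+00, -3.33270696e-02]), 'qd': array([ 9.32093104e-05, -6.32098798e-04, -5.33943411e-04,  8.95523064e-05,
        3.49829583e-04,  5.27626288e-04]), 'tau': array([ 2.55976513e-03, -7.63730693e+01, -4.34357035e+01,  6.50721020e-02,
        4.24089411e-02, -1.08623449e-04]), 'tool_pos': array([0.22796634, 0.66164573, 0.40410251]), 'tool_rot': array([-5.18733963e-01, -3.09826191e+00,  1.62324563e-03]), 'contact_force': array([-0.0215711 , -0.10269171, -0.29132304]), 'torque': array([ 0.0077898 , -0.01063214, -0.00491155]), 'grip_width': 0.0914469159721201}
side [[480.5, 0.0, 258.4], [0.0, 480.5, 194.0], [0.0, 0.0, 1.0]] [[-0.98, -0.125, 0.153, 0.341], [-0.197, 0.612, -0.766, 1.052], [0.002, -0.781, -0.625, 0.974], [0.0, 0.0, 0.0, 1.0]]
top [[400.2, 0.0, 252.3], [0.0, 400.2, 186.7], [0.0, 0.0, 1.0]] [[0.004, -0.995, 0.104, 0.448], [-1.0, -0.004, 0.003, 0.054], [-0.003, -0.104, -0.995, 1.259], [0.0, 0.0, 0.0, 1.0]]
wrist [[288.2, 0.0, 258.4], [0.0, 288.2, 192.6], [0.0, 0.0, 1.0]] [[0.326, 0.912, 0.25, 0.158], [0.946, -0.314, -0.087, 0.686], [-0.001, 0.265, -0.964, 0.383], [0.0, 0.0, 0.0, 1.0]]
```

View pics/side0.png

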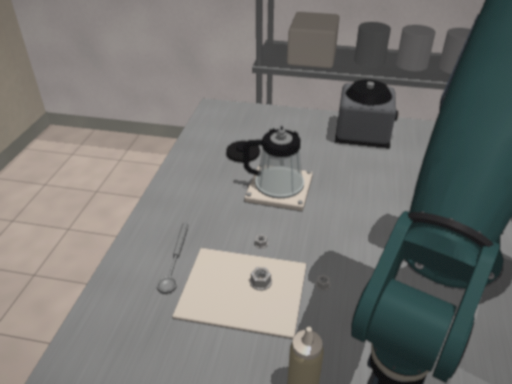

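View pics/top0.png

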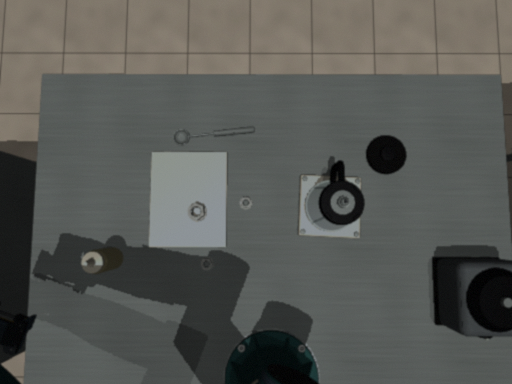

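View pics/wrist0.png

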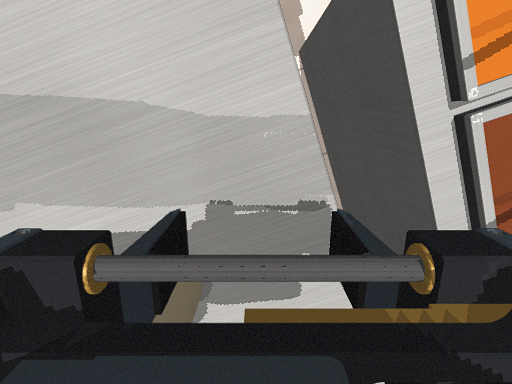

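Candidates in the top view are (198,211) on the white board, and (246,203) and (207,264) on the counter. The one on the board looks largest, so I'll enlarge it to confirm and measure.

```bash
python3 - <<'E'
from h import *
t=dict(np.load('top0.npz')); s=dict(np.load('side0.npz'))
def crop(c,u,v,r,k=8): return cv2.resize(c['color'][v-r:v+r,u-r:u+r],None,fx=k,fy=k,interpolation=cv2.INTER_CUBIC)
a=np.hstack([crop(t,198,211,20,9),crop(t,342,201,20,9)]); b=np.hstack([crop(s,260,278,20,9),crop(s,281,136,20,9)])
save('crop0.png',cv2.resize(np.vstack([a,b]),(600,600)))
for (u,v) in [(198,211),(246,203),(207,264)]: print(onplane(t,u,v,0.03))
# depth around
print('stem tip',onplane(t,342,201,.238), pt(s,281,129))
for n,c in (('t',t),('s',s)):
    H,W=c['depth'].shape; vv,uu=np.mgrid[:H,:W]; d=np.stack([uu,vv,np.ones_like(uu)],-1)@np.linalg.inv(c['mtx']).T
    P=(d*c['depth'][...,None])@c['extrinsics'][:3,:3].T+c['extrinsics'][:3,3]
    m=(P[...,2]>.036)&(P[...,2]<.05)&(abs(P[...,0]-.39)<.09)&(abs(P[...,1]-.19)<.12); print(n,m.sum(),P[m].mean(0) if m.any() else 0,P[m].min(0),P[m].max(0))
    m=(P[...,2]>.203)&(P[...,2]<.30)&(abs(P[...,0]-.42)<.12)&(abs(P[...,1]+.17)<.12);print(n,m.sum(),P[m].mean(0),P[m].min(0),P[m].max(0))
    m=(P[...,2]>.185)&(P[...,2]<.205)&(abs(P[...,0]-.42)<.12)&(abs(P[...,1]+.17)<.12);print(n,m.sum(),P[m].mean(0),P[m].min(0),P[m].max(0))
E
```

```text
[0.5003795  0.22439695 0.03      ]
[0.52552762 0.07715819 0.03      ]
[0.34013627 0.1942297  0.03      ]
stem tip [ 0.51841077 -0.17204704  0.238     ] [ 0.5189072  -0.18261211  0.22785057]
t 9 [0.47792117 0.22790116 0.04313426] [0.4754944  0.21952725 0.04040101] [0.47869562 0.23715367 0.04635111]
t 120 [ 0.51671234 -0.17991901  0.21983772] [ 0.47589887 -0.22101041  0.20339562] [ 0.53357074 -0.13663681  0.24079429]
t 1024 [ 0.50238452 -0.17972642  0.19569079] [ 0.46041658 -0.2422116   0.18524052] [ 0.53998912 -0.12286691  0.20404329]
s 19 [0.47698873 0.23312125 0.04194476] [0.47380641 0.21698542 0.03623813] [0.47961725 0.24522264 0.04642632]
s 94 [ 0.51514626 -0.17440508  0.21821267] [ 0.47900469 -0.21284891  0.20342525] [ 0.53005504 -0.13092201  0.23948625]
s 482 [ 0.49936036 -0.16403628  0.1950534 ] [ 0.45778402 -0.23788752  0.18524753] [ 0.53972731 -0.1162575   0.20494547]
```

View pics/crop0.png

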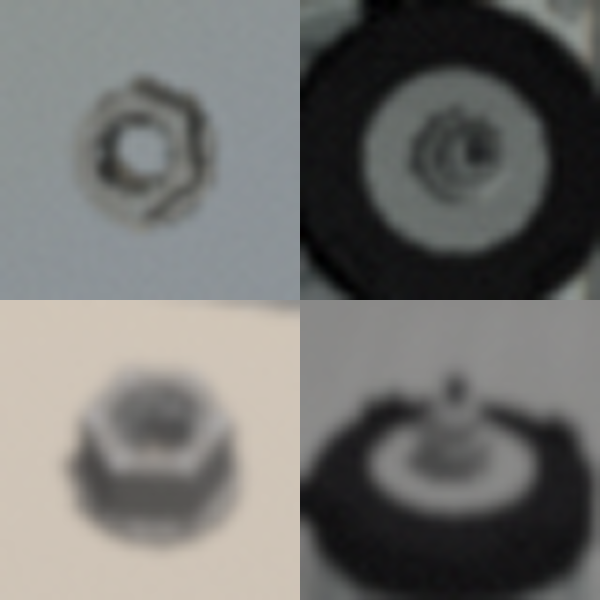

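The crop confirms it: the nut on the board at top px (198,211) and side px (260,278) is a hex flange nut on the white board, clearly the largest. The ones on the counter are smaller look-alikes. Next is a path to a hover above it.

```bash
cat >> h.py <<'E'
def tool():
    o=monitor.get_obs(); return np.array(o['tool_pos']),R.from_rotvec(o['tool_rot']),o
def plan(target):
    p,r,o=tool(); d=r.inv().apply(np.array(target)-p)
    print('t',round(o['time'],2),'pos',p.round(4),'shift units',(d/.025).round(3),'yaw of y axis',np.degrees(np.arctan2(*r.as_matrix()[[1,0],1])).round(2),'zax',r.as_matrix()[:,2].round(4),'q6',o['qpos'][5].round(3),'F',np.round(o['contact_force'],1),'T',np.round(o['torque'],2),'w',round(o['grip_width']*1000,2))
E
python3 - <<'E'
from h import *
t=dict(np.load('top0.npz')); w=dict(np.load('wrist0.npz'))
print('bottle',onplane(t,93,261,.19),'washer',onplane(t,342.7,202.3,.198))
p,r,o=tool(); print(r.as_matrix().round(3)); 
print('cam in tool',r.inv().apply(w['extrinsics'][:3,3]-p).round(4),r.inv().apply(w['extrinsics'][:3,2]).round(3))
plan([.43,.224,.37])
E
```

```text
bottle [0.36066428 0.47693981 0.19      ] washer [ 0.51772946 -0.18267348  0.198     ]
[[-0.945  0.326 -0.   ]
 [ 0.326  0.945 -0.001]
 [-0.    -0.001 -1.   ]]
cam in tool [0.0742 0.0002 0.021 ] [-0.265 -0.     0.964]
t 0.15 pos [0.228  0.6617 0.4043] shift units [-13.342 -13.92    1.382] yaw of y axis 70.99 zax [-2.e-04 -8.e-04 -1.e+00] q6 -0.033 F [-0.3  0.5 -0.2] T [ 0.03 -0.02  0.  ] w 91.02
```

```bash
python3 -m pendant '[[[0,0,0],[0,0,-1],91],[[0,0,0],[-1,0,-1],91],[[0,0,0],[-1,-1,0],91],[[0,0,0],[-1,-1,0],91],[[0,0,0],[-1,-1,0],91],[[0,0,0],[-1,-1,0],91],[[0,0,0],[-1,-1,0],91],[[0,0,0],[-1,-1,0],91]]'; python3 -m pendant '[[[0,0,0],[-1,-1,0],91],[[0,0,0],[-1,-1,0],91],[[0,0,0],[-1,-1,0],91],[[0,0,0],[-1,-1,0],91],[[0,0,0],[-1,-1,0],91],[[0,0,0],[-1,-1,0],91],[[0,0,0],[-1,-1,0],91],[[0,0,0],[-1,0,1],91]]';python3 -m pendant '[[[0,0,0],[-1,0,1],91],[[0,0,0],[0,0,1],91],[[0,0,0],[0,0,0.5],91],[[0,0,0],[0,0,0],91]]'
python3 - <<'E'
from h import *
c=imaging.camera('wrist'); np.savez('w1.npz',**c); save('w1.png',c['color']); plan([.5,.224,.36])
E
```

```text
time: 0.95
tool_pos: [0.345, 0.4616, 0.4546]
tool_rot: [-0.519, -3.098, 0.0]
contact_force: [0.8, 0.9, -0.8]
grip_width: 0.0913
time: 1.75
tool_pos: [0.4774, 0.2304, 0.432]
tool_rot: [0.52, 3.094, 0.003]
contact_force: [0.6, 2.5, 0.3]
grip_width: 0.0908
time: 2.15
tool_pos: [0.4997, 0.2241, 0.3657]
tool_rot: [-0.518, -3.096, 0.003]
contact_force: [0.7, -0.0, 0.2]
grip_width: 0.0906
t 2.2 pos [0.5    0.2244 0.367 ] shift units [-0.005 -0.015  0.282] yaw of y axis 71.01 zax [-1.2e-03 -5.0e-04 -1.0e+00] q6 -0.86 F [0.4 1.3 0.4] T [ 0.04 -0.04  0.04] w 91.12
```

View pics/w1.png

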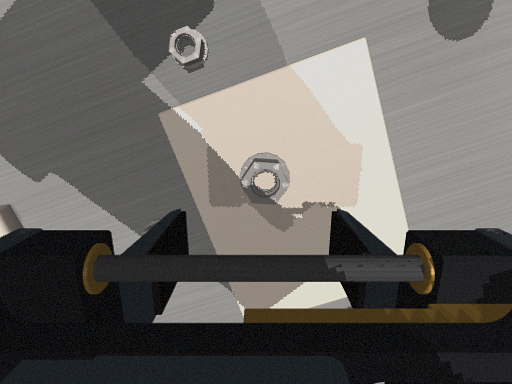

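The nut is at wrist px (265,178), with another nut at (188,46) on the counter. I'll enlarge this one to find its centre and flats.

```bash
python3 - <<'E'
from h import *
c=dict(np.load('w1.npz'))
im=c['color'][140:220,220:310]; save('w1c.png',cv2.resize(im,None,fx=7,fy=7,interpolation=cv2.INTER_CUBIC))
H,W=c['depth'].shape; vv,uu=np.mgrid[:H,:W]; d=np.stack([uu,vv,np.ones_like(uu)],-1)@np.linalg.inv(c['mtx']).T
P=(d*c['depth'][...,None])@c['extrinsics'][:3,:3].T+c['extrinsics'][:3,3]
m=(P[...,2]>.038)&(P[...,2]<.048)&(abs(P[...,0]-.5)<.06)&(abs(P[...,1]-.22)<.06)
q=P[m]; print(len(q),np.median(q[:,2]),q.min(0),q.max(0))
m8=m.astype(np.uint8)
xy=q[:,:2].astype(np.float32); hull=cv2.convexHull(xy)
print('circ',cv2.minEnclosingCircle(xy))
# hex orientation: support width by angle
for a in range(0,180,10):
    n=[np.cos(np.radians(a)),np.sin(np.radians(a))]; s=xy@n; print(a,round((np.ptp(s))*1000,1),((s.max()+s.min())/2).round(4))
E
```

```text
962 0.04199135024810685 [0.47315299 0.20675246 0.03801049] [0.52546151 0.25476948 0.04428294]
circ ((0.499307245016098, 0.23098008334636688), 0.026440614834427834)
0 52.3 0.4993
10 52.6 0.5318
20 51.3 0.5482
30 48.6 0.5478
40 46.9 0.5308
50 49.8 0.4978
60 51.1 0.4495
70 50.9 0.3876
80 50.2 0.314
90 48.0 0.2308
100 46.6 0.1406
110 49.8 0.0461
120 51.5 -0.0498
130 52.0 -0.1441
140 51.0 -0.2339
150 48.4 -0.3166
160 47.0 -0.3902
170 50.4 -0.4516
```

View pics/w1c.png

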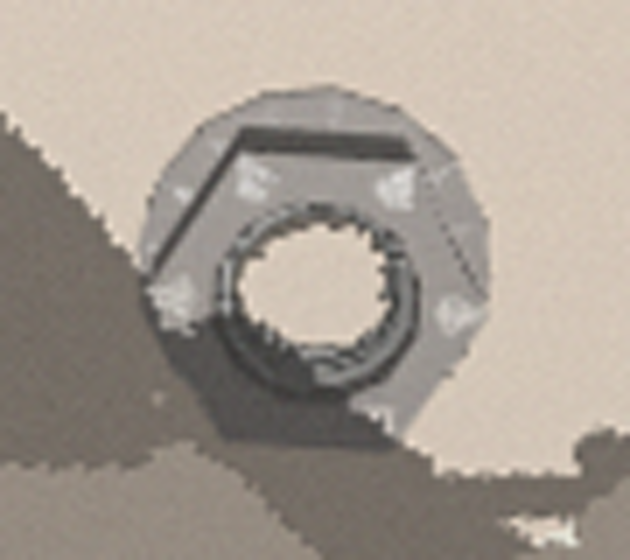

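```bash
python3 - <<'E'
from h import *
c=dict(np.load('w1.npz'))
C=np.array([onplane(c,220+x/7-.5+.07,140+y/7-.5+.07,.043)[:2] for x,y in [(240,152),(413,160),(485,305),(398,447),(225,440),(147,285)]])
print(C.round(4),C.mean(0)); cen=C.mean(0)
a=np.degrees(np.arctan2(*(C-cen).T[::-1])); print(a, np.linalg.norm(C-cen,axis=1)); 
z=np.exp(1j*6*np.radians(a)).mean(); ca=np.degrees(np.angle(z))/6; print('corner',ca%60,'flat',(ca+30)%60)
xy=None
H,W=c['depth'].shape; vv,uu=np.mgrid[:H,:W]; d=np.stack([uu,vv,np.ones_like(uu)],-1)@np.linalg.inv(c['mtx']).T
P=(d*c['depth'][...,None])@c['extrinsics'][:3,:3].T+c['extrinsics'][:3,3]
m=(P[...,2]>.038)&(P[...,2]<.048)&(abs(P[...,0]-.5)<.06)&(abs(P[...,1]-.22)<.06)
xy=P[m][:,:2]
b=[(sum(np.ptp(xy@[np.cos(np.radians(t+k)),np.sin(np.radians(t+k))]) for k in (0,60,120)),t) for t in np.arange(0,60,.5)]
print(min(b))
plan([.4994,.2308,.30])
E
```

```text
[[0.4731 0.2277]
 [0.4827 0.252 ]
 [0.5077 0.2556]
 [0.5251 0.2358]
 [0.5152 0.2106]
 [0.4879 0.2075]] [0.49862419 0.2315327 ]
[-171.54199136  127.79111287   69.28338688    9.21864158  -51.64724021
 -114.10889127] [0.02579081 0.02591651 0.02568725 0.02682276 0.02673457 0.026343  ]
corner 8.168658041270053 flat 38.16865804127005
(np.float64(0.13832966711681507), np.float64(37.5))
t 2.2 pos [0.5    0.2244 0.367 ] shift units [0.104 0.236 2.681] yaw of y axis 71.01 zax [-1.2e-03 -5.0e-04 -1.0e+00] q6 -0.86 F [0.4 1.3 0.4] T [ 0.04 -0.04  0.04] w 91.12
```

Flats face 38° (+60°k), centre about (0.499, 0.231). I'll turn the tool clockwise by 33° and descend.

```bash
python3 -m pendant '[[[0,0,1],[0.1,0.25,0],91],[[0,0,1],[0,0,0.6],91],[[0,0,1],[0,0,0.6],91],[[0,0,1],[0,0,0.6],91],[[0,0,0.12],[0,0,0.6],91],[[0,0,0],[0,0,0],91]]'
python3 - <<'E'
from h import *
c=imaging.camera('wrist'); np.savez('w2.npz',**c); save('w2.png',c['color']); plan([.499,.2312,.2105])
c=imaging.camera('top'); np.savez('t2.npz',**c); save('t2.png',c['color'])
E
```

```text
time: 2.8
tool_pos: [0.4996, 0.2311, 0.3065]
tool_rot: [-1.371, -2.826, 0.002]
contact_force: [0.1, -1.3, -0.5]
grip_width: 0.0908
t 2.85 pos [0.4999 0.2311 0.3073] shift units [ 0.024 -0.025  3.871] yaw of y axis 38.25 zax [-6.e-04 -3.e-04 -1.e+00] q6 -0.277 F [-0.1 -0.1 -0.1] T [-0.06  0.01 -0.  ] w 90.96
```

View pics/w2.png

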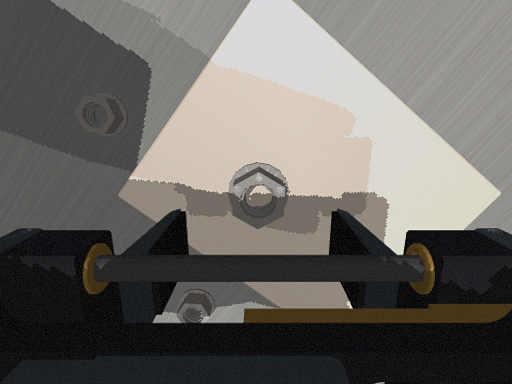

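The nut is centred between the jaws at (258,190), flats left and right. I'll descend and close gently.

```bash
python3 -m pendant '[[[0,0,0],[0.02,-0.02,0.8],91],[[0,0,0],[0,0,0.8],91],[[0,0,0],[0,0,0.8],91],[[0,0,0],[0,0,0.8],70],[[0,0,0],[0,0,0.4],70],[[0,0,0],[0,0,0.27],60],[[0,0,0],[0,0,0],60]]' 25
python3 - <<'E'
from h import *
plan([.499,.2312,.2105])
E
python3 -m pendant '[[[0,0,0],[0,0,0],50],[[0,0,0],[0,0,0],44],[[0,0,0],[0,0,0],42],[[0,0,0],[0,0,0],42],[[0,0,0],[0,0,0],42]]' 25
python3 - <<'E'
from h import *
c=imaging.camera('wrist'); save('w3.png',c['color']); plan([.499,.2312,.2105])
E
```

```text
time: 3.6
tool_pos: [0.4994, 0.2311, 0.2105]
tool_rot: [-1.375, -2.824, 0.0]
contact_force: [0.1, -0.0, 0.4]
grip_width: 0.0622
t 3.6 pos [0.4994 0.2311 0.2105] shift units [ 0.014 -0.012  0.001] yaw of y axis 38.07 zax [-1.e-04 -1.e-04 -1.e+00] q6 -0.273 F [ 0.1 -0.   0.4] T [-0.09  0.01  0.06] w 62.23
time: 4.1
tool_pos: [0.4996, 0.2312, 0.2113]
tool_rot: [1.376, 2.823, 0.001]
contact_force: [-1.6, -0.7, 7.7]
grip_width: 0.046
t 4.15 pos [0.4996 0.2312 0.2113] shift units [ 0.015 -0.019  0.031] yaw of y axis 38.04 zax [ 9.e-04  3.e-04 -1.e+00] q6 -0.273 F [-0.7 -0.3  7.6] T [-0.22  0.32  0.02] w 45.73
```

View pics/w3.png

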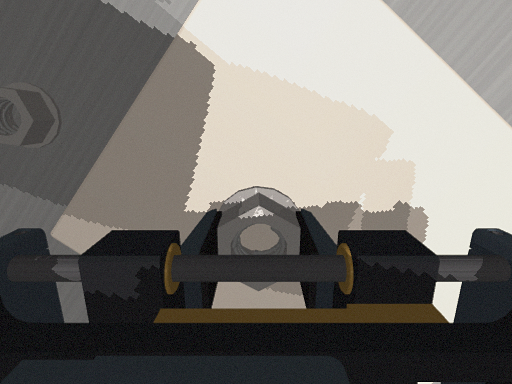

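Nut held at 46 mm. Lifting.

```bash
python3 -m pendant '[[[0,0,0],[0,0,-0.2],42],[[0,0,0],[0,0,-0.6],42],[[0,0,0],[0,0,-1],42],[[0,0,0],[0,0,-1],42],[[0,0,0],[0,0,-1],42],[[0,0,0],[0,0,-1],42],[[0,0,0],[0,0,-1],42],[[0,0,0],[0,0,-1],42]]' 25
python3 -m pendant '[[[0,0,0],[0,0,-1],42],[[0,0,0],[0,0,-1],42],[[0,0,0],[0,0,-1],42],[[0,0,0],[0,0,-0.7],42],[[0,0,0],[0,0,0],42]]' 25
python3 - <<'E'
from h import *
c=imaging.camera('wrist'); save('w4.png',c['color']); 
t=imaging.camera('top'); np.savez('t4.npz',**t); s=imaging.camera('side'); np.savez('s4.npz',**s)
def crop(c,u,v,r,k=9): return cv2.resize(c['color'][v-r:v+r,u-r:u+r],None,fx=k,fy=k,interpolation=cv2.INTER_CUBIC)
save('stem4.png',np.hstack([crop(t,342,201,22),crop(s,281,136,22)]))
plan([.515,-.178,.48])
E
```

```text
time: 4.95
tool_pos: [0.499, 0.2309, 0.3827]
tool_rot: [1.376, 2.824, 0.001]
contact_force: [0.1, 0.1, -2.4]
grip_width: 0.0458
time: 5.45
tool_pos: [0.4993, 0.2311, 0.4763]
tool_rot: [1.375, 2.821, 0.005]
contact_force: [-0.5, 0.4, -2.5]
grip_width: 0.0458
t 5.6 pos [0.4988 0.2309 0.4724] shift units [-13.281  -9.568  -0.3  ] yaw of y axis 38.03 zax [-7.e-04 -3.e-04 -1.e+00] q6 -0.273 F [-0.4 -0.4 -1.6] T [-0.1   0.05 -0.03] w 46.25
```

View pics/w4.png

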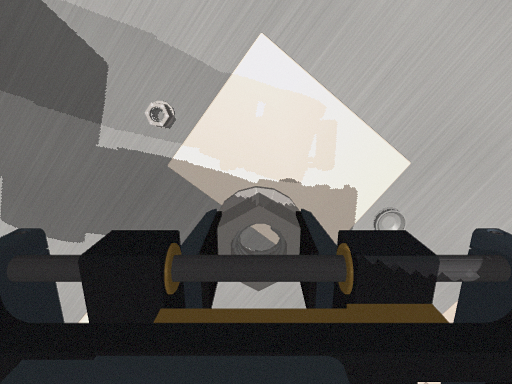

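View pics/stem4.png

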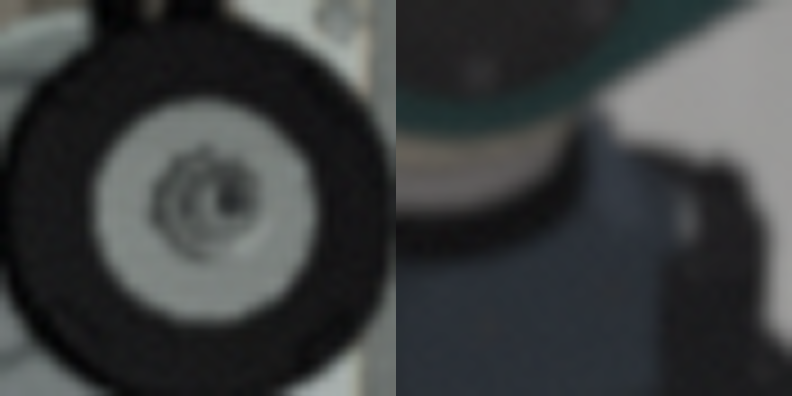

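```bash
python3 -m pendant '[[[0,0,0],[-1,-0.8,0],42],[[0,0,0],[-1,-0.8,0],42],[[0,0,0],[-1,-0.8,0],42],[[0,0,0],[-1,-0.8,0],42],[[0,0,0],[-1,-0.8,0],42],[[0,0,0],[-1,-0.8,0],42],[[0,0,0],[-1,-0.8,0],42],[[0,0,0],[-1,-0.8,0],42]]' 25
python3 -m pendant '[[[0,0,0],[-1,-0.8,0],42],[[0,0,0],[-1,-0.8,0],42],[[0,0,0],[-1,-0.8,0],42],[[0,0,0],[-1,-0.8,0],42],[[0,0,0],[-1,-0.8,0],42],[[0,0,0],[-1,-0.8,0],42],[[0,0,0],[-1,-0.6,0],42],[[0,0,0],[0,0,0],42]]' 25
python3 -m pendant '[[[0,0,1],[0,0,0],42],[[0,0,1],[0,0,0],42],[[0,0,1],[0,0,0],42],[[0,0,1],[0,0,0],42],[[0,0,1],[0,0,0],42],[[0,0,1],[0,0,0],42],[[0,0,0.6],[0,0,0],42],[[0,0,0],[0,0,0],42]]' 25
python3 - <<'E'
from h import *
c=imaging.camera('wrist'); np.savez('w5.npz',**c); save('w5.png',c['color']); 
plan([.517,-.18,.4724])
E
```

```text
time: 6.4
tool_pos: [0.496, -0.0263, 0.4718]
tool_rot: [-1.376, -2.822, 0.001]
contact_force: [0.5, -0.0, -1.5]
grip_width: 0.0459
time: 7.2
tool_pos: [0.4979, -0.2485, 0.4717]
tool_rot: [-1.379, -2.821, 0.0]
contact_force: [-0.2, 1.6, -1.9]
grip_width: 0.0462
time: 8.0
tool_pos: [0.4977, -0.2454, 0.4719]
tool_rot: [-2.488, -1.915, 0.001]
contact_force: [0.7, 0.5, -2.4]
grip_width: 0.0458
t 8.05 pos [ 0.4978 -0.2455  0.4721] shift units [ 2.729  0.081 -0.01 ] yaw of y axis -14.64 zax [-1.3e-03  8.0e-04 -1.0e+00] q6 -0.245 F [ 0.4 -1.1 -1.7] T [-0.11  0.08  0.  ] w 45.61
```

View pics/w5.png

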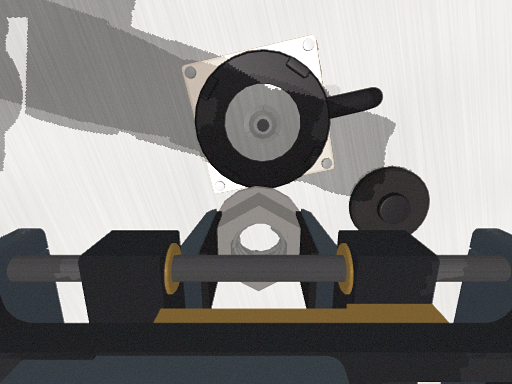

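```bash
python3 - <<'E'
from h import *
c=dict(np.load('w5.npz')); im=c['color']
g=cv2.cvtColor(im,cv2.COLOR_RGB2GRAY)
m=((g>75)).astype(np.uint8); m[:, :]*=1
roi=np.zeros_like(m); cv2.circle(roi,(262,122),50,1,-1); m*=roi
cs,_=cv2.findContours(m,cv2.RETR_EXTERNAL,cv2.CHAIN_APPROX_NONE); k=max(cs,key=cv2.contourArea); e=cv2.fitEllipse(k); print(e)
pw=onplane(c,*e[0],.198); print('washer',pw)
# circle fit of contour cast on the plane
X=np.array([onplane(c,*p[0],.198)[:2] for p in k]); A=np.c_[2*X,np.ones(len(X))]; s=np.linalg.lstsq(A,(X**2).sum(1),rcond=None)[0]; print('circ',s[:2],np.sqrt(s[2]+s[0]**2+s[1]**2))
# dark shaft tip
m2=(g<62).astype(np.uint8); roi[:]=0; cv2.circle(roi,(262,124),12,1,-1); m2*=roi
M=cv2.moments(m2); u,v=M['m10']/M['m00'],M['m01']/M['m00']; print('tip',u,v,M['m00'],onplane(c,u,v,.238))
save('w5a.png',cv2.resize(im[75:170,215:310],None,fx=6,fy=6,interpolation=cv2.INTER_CUBIC))
save('w5b.png',cv2.resize(im[180:300,205:315],None,fx=5,fy=5,interpolation=cv2.INTER_CUBIC))
E
```

```text
((262.8296203613281, 118.74962615966797), (73.60283660888672, 85.25004577636719), 12.700698852539062)
washer [ 0.51957102 -0.17812165  0.198     ]
circ [ 0.51951986 -0.17877058] 0.033102610182295246
tip 262.2631578947368 126.42105263157895 19.0 [ 0.51750097 -0.18240493  0.238     ]
```

View pics/w5a.png

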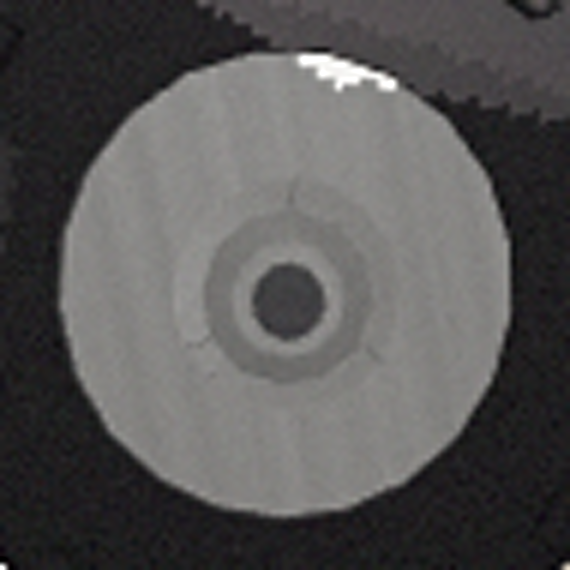

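View pics/w5b.png

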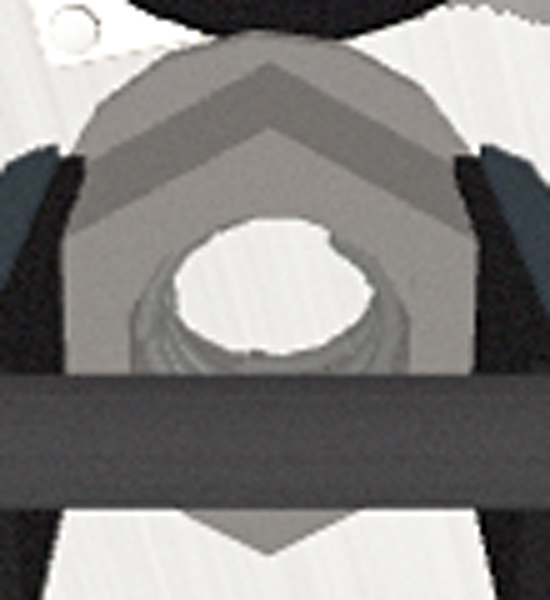

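```bash
python3 - <<'E'
from h import *
c=dict(np.load('w5.npz'))
print('washer',onplane(c,262.2,121.75,.198),'tip',onplane(c,262.75,124.75,.238))
for (x,y) in [(262.3-.0,121.75)]:
  pass
L=[onplane(c,215+x/6-.4,75+y/6-.4,.198)[:2] for x,y in [(62,283),(510,283),(284,50),(284,517)]]; print('washer pts',np.array(L).round(4), np.mean(L[:2],0)[0], np.mean(L[2:],0)[1])
p,r,o=tool(); zt=p[2]-.1993+.031; print('nut top z',zt)
N=[onplane(c,205+x/5-.4,180+y/5-.4,zt) for x,y in [(268,127),(268,552),(65,235),(477,238)]]
N=[r.inv().apply(n-p) for n in N]; print(np.array(N).round(4)); print('nut centre tool',((N[0]+N[1])/2).round(4))
t=dict(np.load('t4.npz')); print('top washer',onplane(t,342-22+206/9-.4,201-22+210/9-.4,.198))
E
```

```text
washer [ 0.51842757 -0.18038464  0.198     ] tip [ 0.51813606 -0.18135833  0.238     ]
washer pts [[ 0.4877 -0.1723]
 [ 0.5493 -0.1886]
 [ 0.5261 -0.1502]
 [ 0.5097 -0.2127]] 0.518471084432507 -0.18149297996514452
nut top z 0.3038179344993788
[[ 0.0276  0.0005  0.1683]
 [-0.0245  0.0003  0.1683]
 [ 0.0153 -0.0218  0.1683]
 [ 0.0148  0.0233  0.1683]]
nut centre tool [0.0016 0.0004 0.1683]
top washer [ 0.51870184 -0.18213256  0.198     ]
```

Stem axis ≈ (0.518, −0.181); the wrist and top cameras agree within 1 mm. The nut sits about 1.4 mm toward tool +x. I'll move over the stem and down to h≈30 mm.

```bash
python3 - <<'E'
from h import *
plan([.5176,-.1825,.4273])
E
```

```text
t 8.05 pos [ 0.4978 -0.2455  0.4721] shift units [2.637 0.132 1.794] yaw of y axis -14.64 zax [-1.3e-03  8.0e-04 -1.0e+00] q6 -0.245 F [ 0.4 -1.1 -1.7] T [-0.11  0.08  0.  ] w 45.61
```

```bash
python3 -m pendant '[[[0,0,0],[0.8,0.05,0],42],[[0,0,0],[0.8,0.05,0],42],[[0,0,0],[0.8,0.03,0],42],[[0,0,0],[0.24,0,0.3],42],[[0,0,0],[0,0,0.5],42],[[0,0,0],[0,0,0.5],42],[[0,0,0],[0,0,0.4],42],[[0,0,0],[0,0,0.1],42]]' 25
python3 -m pendant '[[[0,0,0],[0,0,0],42],[[0,0,0],[0,0,0],42]]' 25
python3 - <<'E'
from h import *
plan([.5176,-.1825,.4273])
c=imaging.camera('wrist'); np.savez('w6.npz',**c); save('w6.png',cv2.resize(c['color'][180:300,190:330],None,fx=5,fy=5,interpolation=cv2.INTER_CUBIC))
c=imaging.camera('side'); np.savez('s6.npz',**c); save('s6.png',cv2.resize(c['color'][90:190,220:340],None,fx=6,fy=6,interpolation=cv2.INTER_CUBIC))
E
```

```text
time: 8.85
tool_pos: [0.5174, -0.1835, 0.426]
tool_rot: [-2.487, -1.916, 0.002]
contact_force: [0.0, -0.5, -2.1]
grip_width: 0.0457
time: 9.05
tool_pos: [0.518, -0.1834, 0.4282]
tool_rot: [2.489, 1.917, 0.0]
contact_force: [-0.4, -0.1, -1.4]
grip_width: 0.0461
t 9.05 pos [ 0.518  -0.1834  0.4282] shift units [ 0.029 -0.025  0.038] yaw of y axis -14.79 zax [ 3.e-04 -2.e-04 -1.e+00] q6 -0.125 F [-0.4 -0.1 -1.4] T [-0.07  0.04 -0.  ] w 46.14
```

View pics/w6.png

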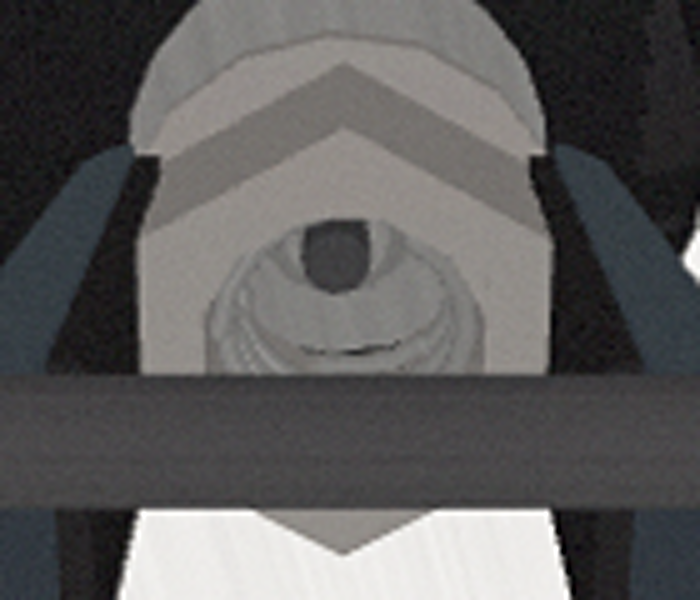

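View pics/s6.png

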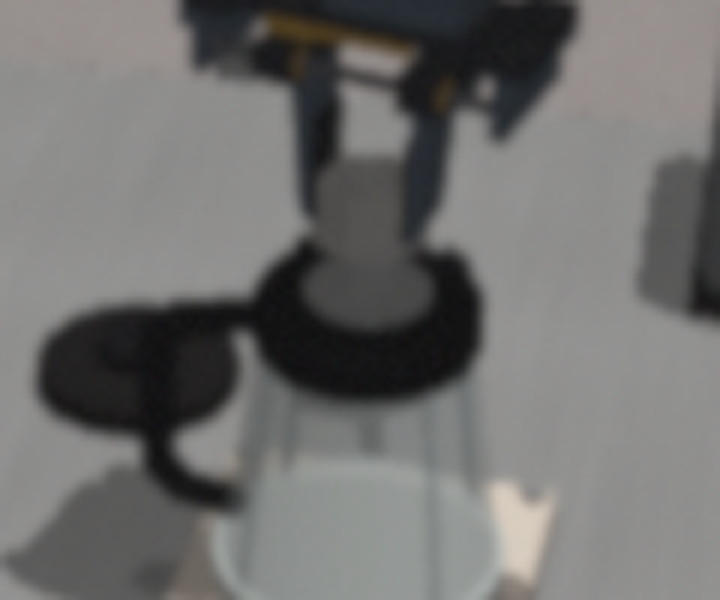

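```bash
python3 - <<'E'
from h import *
c=dict(np.load('w6.npz')); p,r,o=tool()
f=lambda x,y,z:r.inv().apply(onplane(c,190+x/5-.4,180+y/5-.4,z)-p).round(4)
print('tip L/R',f(303,258,.238),f(370,258,.238),'bottom edge',f(337,295,.238))
zt=p[2]-.1993+.031
print('nut L R F B',f(139,240,zt),f(552,240,zt),f(345,127,zt),f(345,553,zt))
E
```

```text
tip L/R [ 0.0029 -0.0047  0.1905] [0.0029 0.0038 0.1905] bottom edge [-0.0022 -0.0004  0.1905]
nut L R F B [ 0.0145 -0.0219  0.1683] [0.0145 0.0233 0.1683] [0.0275 0.0006 0.1683] [-0.0248  0.0006  0.1683]
```

```bash
python3 -m pendant '[[[0,0,0],[0.036,-0.044,0],42],[[0,0,0],[0,0,0.1],42],[[0,0,0],[0,0,0.1],42],[[0,0,0],[0,0,0.1],42],[[0,0,0],[0,0,0],42]]' 25; python3 -c "
from h import *
plan([.5173,-.1823,.4108])"
python3 -m pendant '[[[0,0,0],[0,0,0.05],42],[[0,0,0],[0,0,0.05],42],[[0,0,0],[0,0,0.05],42],[[0,0,0],[0,0,0],42]]' 25; python3 -c "
from h import *
plan([.5173,-.1823,.4108])"
```

```text
time: 9.65
tool_pos: [0.517, -0.1819, 0.42]
tool_rot: [-2.488, -1.917, 0.001]
contact_force: [0.2, -0.0, -2.1]
grip_width: 0.046
t 9.65 pos [ 0.517  -0.1819  0.42  ] shift units [-0.014  0.016  0.368] yaw of y axis -14.77 zax [-7.e-04  2.e-04 -1.e+00] q6 -0.123 F [ 0.2 -0.  -2.1] T [-0.08  0.08  0.06] w 45.95
time: 10.05
tool_pos: [0.5171, -0.1819, 0.4166]
tool_rot: [-2.488, -1.917, 0.0]
contact_force: [-0.6, -0.0, -1.6]
grip_width: 0.0459
t 10.05 pos [ 0.5171 -0.1819  0.4166] shift units [-0.013  0.013  0.231] yaw of y axis -14.77 zax [-2.e-04  1.e-04 -1.e+00] q6 -0.123 F [-0.6 -0.  -1.6] T [-0.12  0.08  0.03] w 45.91
```

```bash
cat > s.py <<'E'
from h import *
plan([.5173,-.1823,.4108])
E
python3 -m pendant '[[[0,0,0],[0,0,0.04],42],[[0,0,0],[0,0,0.04],42],[[0,0,0],[0,0,0],42]]' 25; python3 s.py
python3 -m pendant '[[[0,0,0],[0,0,0.04],42],[[0,0,0],[0,0,0.04],42],[[0,0,0],[0,0,0],42]]' 25; python3 s.py
```

```text
time: 10.35
tool_pos: [0.5171, -0.1819, 0.4146]
tool_rot: [-2.488, -1.917, 0.0]
contact_force: [-0.1, 0.2, -1.4]
grip_width: 0.0459
t 10.35 pos [ 0.5171 -0.1819  0.4146] shift units [-0.014  0.013  0.151] yaw of y axis -14.77 zax [-2.e-04  1.e-04 -1.e+00] q6 -0.123 F [-0.1  0.2 -1.4] T [-0.07  0.07 -0.04] w 45.86
time: 10.65
tool_pos: [0.5171, -0.1819, 0.4126]
tool_rot: [-2.488, -1.917, 0.0]
contact_force: [-0.2, 0.9, -1.1]
grip_width: 0.046
t 10.65 pos [ 0.5171 -0.1819  0.4126] shift units [-0.014  0.013  0.07 ] yaw of y axis -14.77 zax [-2.e-04  1.e-04 -1.e+00] q6 -0.123 F [-0.2  0.9 -1.1] T [-0.08  0.05 -0.  ] w 45.96
```

```bash

python3 -m pendant '[[[0,0,0],[0,0,0.04],42],[[0,0,0],[0,0,0],42]]' 25|grep -E 'pos|force'
python3 -m pendant '[[[0,0,0],[0,0,0.04],42],[[0,0,0],[0,0,0],42]]' 25|grep -E 'pos|force'
```

```text
tool_pos: [0.5171, -0.1819, 0.4116]
contact_force: [-0.5, 0.1, -0.7]
tool_pos: [0.5171, -0.1819, 0.4106]
contact_force: [-0.9, -0.1, -1.6]
```

```bash

python3 -m pendant '[[[0,0,0],[0,0,0.03],42],[[0,0,0],[0,0,0],42]]' 25|grep -E 'pos|force'
python3 -m pendant '[[[0,0,0],[0,0,0.03],42],[[0,0,0],[0,0,0],42]]' 25|grep -E 'pos|force'
```

```text
tool_pos: [0.5171, -0.1819, 0.4099]
contact_force: [1.0, -1.0, -1.3]
tool_pos: [0.5171, -0.1819, 0.4091]
contact_force: [0.3, 0.1, -1.7]
```

```bash

python3 -m pendant '[[[0,0,0],[0,0,0.03],42],[[0,0,0],[0,0,0],42]]' 25|grep -E 'pos|force'
python3 -m pendant '[[[0,0,0],[0,0,0.03],42],[[0,0,0],[0,0,0],42]]' 25|grep -E 'pos|force'
```

```text
tool_pos: [0.5171, -0.1819, 0.4084]
contact_force: [-0.2, -0.4, -2.0]
tool_pos: [0.5171, -0.1819, 0.4077]
contact_force: [-0.8, 0.3, -2.0]
```

```bash

python3 -m pendant '[[[0,0,0],[0,0,0.03],42],[[0,0,0],[0,0,0],42]]' 25|grep -E 'pos|force'
python3 -m pendant '[[[0,0,0],[0,0,0.03],42],[[0,0,0],[0,0,0],42]]' 25|grep -E 'pos|force'
```

```text
tool_pos: [0.5172, -0.1819, 0.4073]
contact_force: [-1.8, 0.5, 3.2]
tool_pos: [0.5172, -0.182, 0.4072]
contact_force: [-5.5, 2.0, 12.6]
```

Contact at h≈10 mm. I'll ease off the pressure, then open slightly so the jaws act as a loose wrench and gravity seats the nut, and raise the fingers 5 mm.

```bash

python3 -m pendant '[[[0,0,0],[0,0,-0.036],42],[[0,0,0],[0,0,0],46],[[0,0,0],[0,0,0],46.5],[[0,0,0],[0,0,0],47],[[0,0,0],[0,0,0],47.5],[[0,0,0],[0,0,0],47.5]]' 25; python3 s.py
python3 -m pendant '[[[0,0,0],[0,0,-0.06],47.5],[[0,0,0],[0,0,-0.07],47.5],[[0,0,0],[0,0,-0.07],47.5],[[0,0,0],[0,0,0],47.5]]' 25; python3 s.py
python3 - <<'E'
from h import *
c=imaging.camera('wrist'); np.savez('w7.npz',**c); save('w7.png',cv2.resize(c['color'][180:300,190:330],None,fx=5,fy=5,interpolation=cv2.INTER_CUBIC))
c=imaging.camera('side'); np.savez('s7.npz',**c); save('s7.png',cv2.resize(c['color'][90:190,220:340],None,fx=6,fy=6,interpolation=cv2.INTER_CUBIC))
E
```

```text
time: 12.85
tool_pos: [0.5171, -0.1819, 0.4071]
tool_rot: [-2.489, -1.917, 0.0]
contact_force: [-0.1, -0.2, 0.3]
grip_width: 0.0477
t 12.85 pos [ 0.5171 -0.1819  0.4071] shift units [-0.014  0.011 -0.149] yaw of y axis -14.77 zax [-0.  0. -1.] q6 -0.123 F [-0.1 -0.2  0.3] T [-0.1   0.09 -0.03] w 47.72
time: 13.25
tool_pos: [0.5172, -0.1819, 0.4125]
tool_rot: [2.488, 1.917, 0.0]
contact_force: [0.0, -0.4, -0.2]
grip_width: 0.0474
t 13.25 pos [ 0.5172 -0.1819  0.4125] shift units [-0.014  0.008  0.068] yaw of y axis -14.77 zax [ 5.e-04 -2.e-04 -1.e+00] q6 -0.123 F [ 0.  -0.4 -0.2] T [-0.15  0.03  0.06] w 47.39
```

View pics/w7.png

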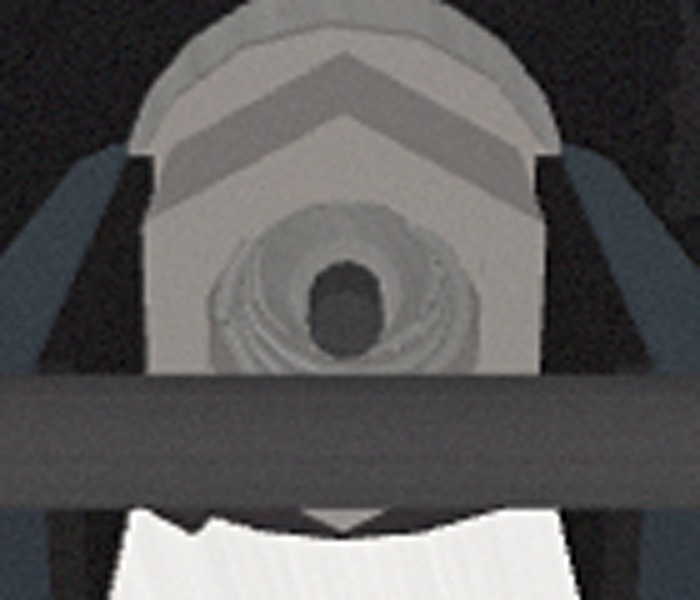

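View pics/s7.png

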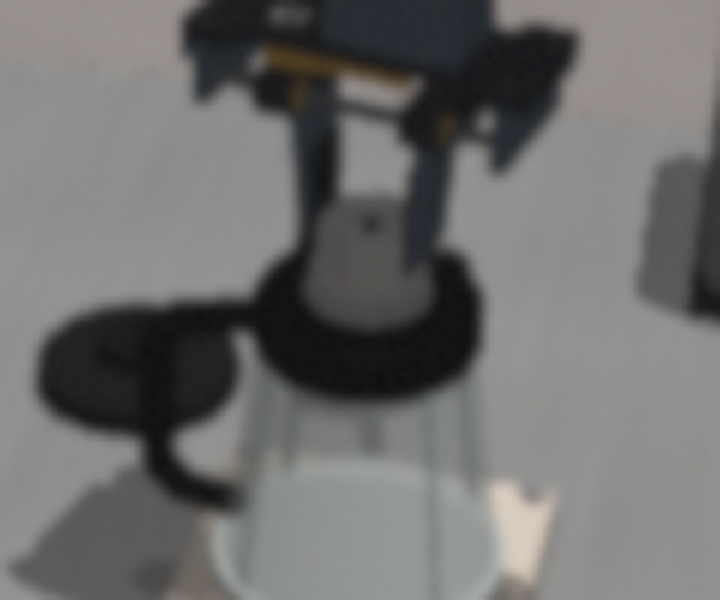

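The nut sits upright on the thread, loose between the jaws. I'll start turning anticlockwise (negative tool z), tracking nut height by the depth camera.

```bash
cat > nz.py <<'E'
from h import *
import sys
plan([.5173,-.1823,.4108])
c=imaging.camera('wrist'); 
if len(sys.argv)>1: save(sys.argv[1],cv2.resize(c['color'][180:300,190:330],None,fx=5,fy=5,interpolation=cv2.INTER_CUBIC)); np.savez('last.npz',**c)
H,W=c['depth'].shape; vv,uu=np.mgrid[:H,:W]; d=np.stack([uu,vv,np.ones_like(uu)],-1)@np.linalg.inv(c['mtx']).T
P=(d*c['depth'][...,None])@c['extrinsics'][:3,:3].T+c['extrinsics'][:3,3]
rr=np.hypot(P[...,0]-.5178,P[...,1]+.181)
m=(rr>.017)&(rr<.0225)&(P[...,2]>.222)&(P[...,2]<.25)&(vv<254)&(abs(uu-258)<38)
z=P[m][:,2]; A=np.c_[P[m][:,:2]-[.5178,-.181],np.ones(m.sum())]; s=np.linalg.lstsq(A,z,rcond=None)[0] if m.sum()>20 else [0,0,0]
print('n',m.sum(),'nut h mm',((np.median(z)-.229)*1000).round(2),'fit',((s[2]-.229)*1000).round(2),'tilt',np.round(s[:2],3))
E
python3 nz.py
python3 -m pendant '[[[0,0,-0.3],[0.03,0,0],47.5],[[0,0,-0.6],[0,0,0],47.5],[[0,0,-0.6],[0,0,0],47.5],[[0,0,-0.6],[0,0,0],47.5],[[0,0,0],[0,0,0],47.5]]' 25; python3 nz.py w8.png
```

```text
t 13.35 pos [ 0.5171 -0.1819  0.4122] shift units [-0.013  0.012  0.057] yaw of y axis -14.77 zax [ 1.e-04 -1.e-04 -1.e+00] q6 -0.123 F [-0.3 -0.1 -0.3] T [-0.1   0.09 -0.02] w 47.58
n 1130 nut h mm 9.18 fit 9.18 tilt [ 0.004 -0.014]
time: 13.9
tool_pos: [0.5174, -0.1812, 0.4123]
tool_rot: [2.18, 2.262, 0.0]
contact_force: [0.4, 0.5, 0.2]
grip_width: 0.0478
t 13.9 pos [ 0.5174 -0.1812  0.4123] shift units [-0.042 -0.004  0.058] yaw of y axis 2.1 zax [ 3.e-04 -1.e-04 -1.e+00] q6 -0.416 F [0.4 0.5 0.2] T [ 0.01 -0.03  0.04] w 47.78
n 1085 nut h mm 9.82 fit 9.9 tilt [ 0.007 -0.016]
```

View pics/w8.png

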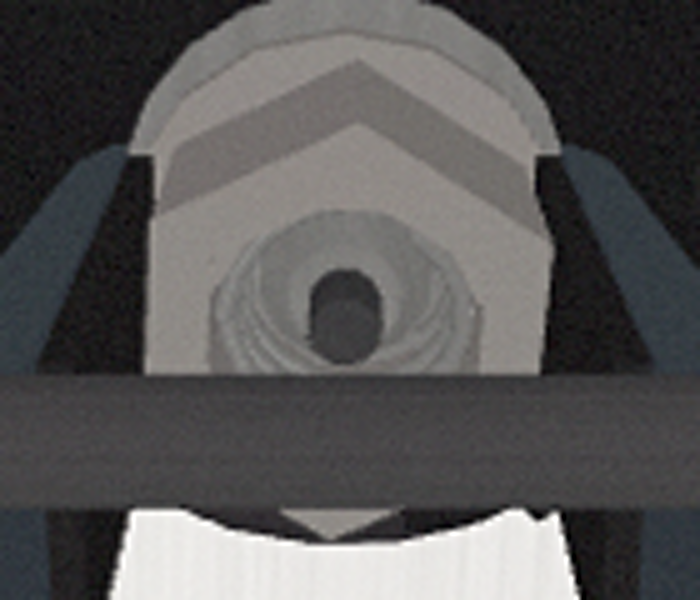

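The nut turns with the jaws, about 4° behind, and climbs as expected. Continuing.

```bash

python3 -m pendant '[[[0,0,-0.6],[0,0,0],47.5],[[0,0,-0.6],[0,0,0],47.5],[[0,0,-0.6],[0,0,0],47.5],[[0,0,-0.6],[0,0,0],47.5],[[0,0,-0.6],[0,0,0],47.5],[[0,0,-0.6],[0,0,0],47.5],[[0,0,-0.6],[0,0,0],47.5],[[0,0,0],[0,0,0],47.5]]' 25 |grep force; python3 nz.py w9.png
```

```text
contact_force: [0.4, 0.7, 0.7]
t 14.75 pos [ 0.5174 -0.1812  0.4124] shift units [-0.032 -0.028  0.063] yaw of y axis 35.57 zax [ 5.e-04 -2.e-04 -1.e+00] q6 -1.0 F [0.4 0.7 0.7] T [ 0.01 -0.07 -0.03] w 47.25
n 1116 nut h mm 11.38 fit 11.88 tilt [ 0.06  -0.053]
```

View pics/w9.png

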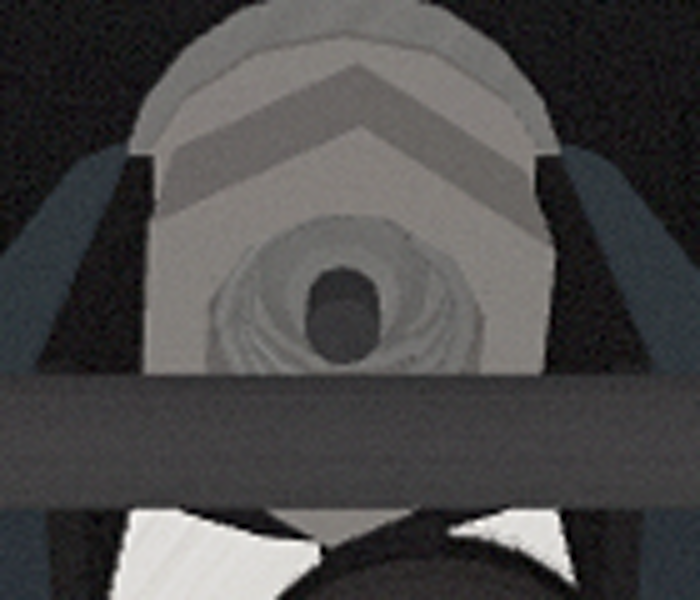

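Reading shows a tilt of ~0.07 rad. I'll back off inside the backlash so the nut settles freely, and recheck.

```bash

python3 -m pendant '[[[0,0,0.35],[0,-0.01,0],47.5],[[0,0,0],[0,0,0],47.5]]' 25 |grep force; python3 nz.py w10.png
python3 - <<'E'
from h import *
c=imaging.camera('side'); np.savez('s10.npz',**c); save('s10.png',cv2.resize(c['color'][90:190,220:340],None,fx=6,fy=6,interpolation=cv2.INTER_CUBIC))
E
```

```text
contact_force: [0.0, 0.2, -0.7]
t 15.0 pos [ 0.517  -0.1813  0.4119] shift units [-0.042 -0.011  0.043] yaw of y axis 32.59 zax [-5.e-04  2.e-04 -1.e+00] q6 -0.949 F [ 0.   0.2 -0.7] T [-0.06 -0.01  0.02] w 47.54
n 1098 nut h mm 11.42 fit 11.9 tilt [ 0.051 -0.048]
```

View pics/w10.png

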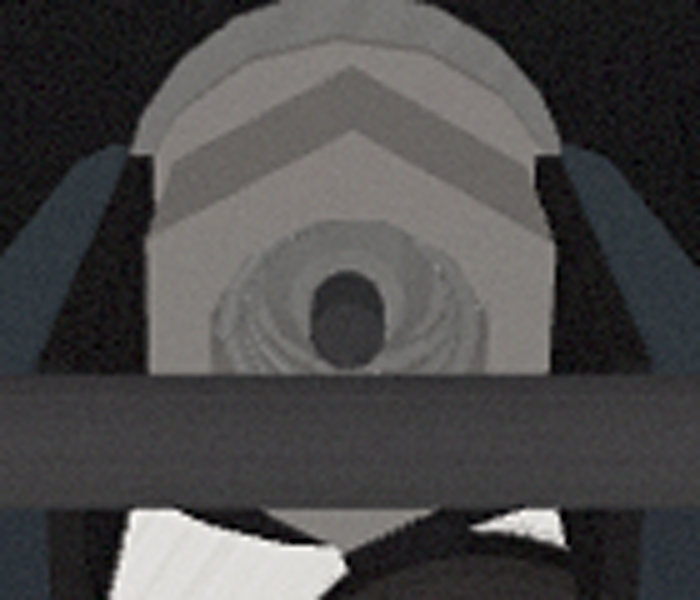

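View pics/s10.png

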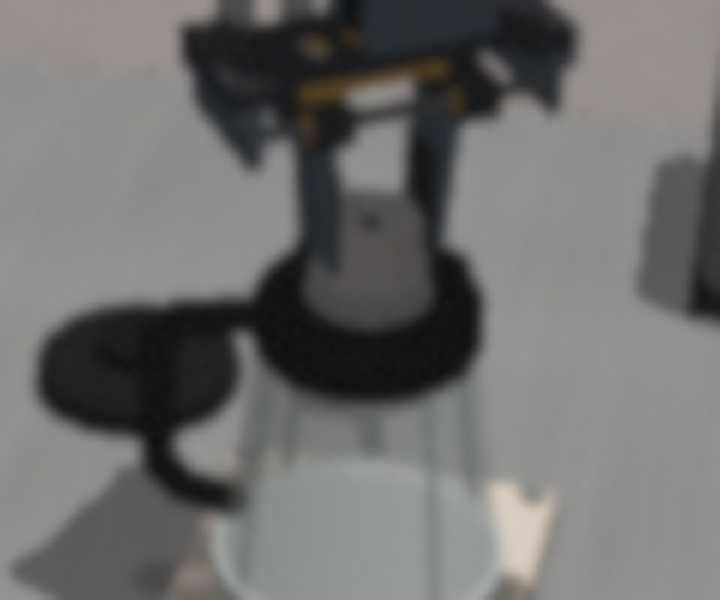

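```bash
cat > nz.py <<'E'
from h import *
import sys
plan([.5173,-.1823,.4108])
c=imaging.camera('wrist') if not (len(sys.argv)>1 and sys.argv[1]=='-') else dict(np.load('last.npz'))
if len(sys.argv)>1 and sys.argv[1]!='-': save(sys.argv[1],cv2.resize(c['color'][180:300,190:330],None,fx=5,fy=5,interpolation=cv2.INTER_CUBIC)); np.savez('last.npz',**c)
H,W=c['depth'].shape; vv,uu=np.mgrid[:H,:W]; d=np.stack([uu,vv,np.ones_like(uu)],-1)@np.linalg.inv(c['mtx']).T
P=(d*c['depth'][...,None])@c['extrinsics'][:3,:3].T+c['extrinsics'][:3,3]
# top face incl. the strip below the bar; exclude bore and side faces
rr=np.hypot(P[...,0]-.5178,P[...,1]+.181)
m=(rr>.0175)&(rr<.026)&(P[...,2]>.218)&(P[...,2]<.25)&(abs(uu-258)<40)
m=cv2.erode(m.astype(np.uint8),np.ones((3,3)))>0
Q=P[m]; 
med=np.median(Q[:,2]); k=abs(Q[:,2]-med)<.004
for _ in range(8):
    A=np.c_[Q[:,:2]-[.5178,-.181],np.ones(len(Q))]; s=np.linalg.lstsq(A[k],Q[k,2],rcond=None)[0]; e=Q[:,2]-A@s; k=abs(e)<max(.0007,1.5*np.median(abs(e[k])))
print('n',m.sum(),k.sum(),'h med',((med-.229)*1000).round(2),'fit',((s[2]-.229)*1000).round(2),'slope',np.round(s[:2],3),'tilt',np.hypot(*s[:2]).round(3),'res mm',(e[k].std()*1000).round(2),'xrange',np.ptp(Q[k],0).round(3))
E
python3 nz.py -
```

```text
t 15.1 pos [ 0.517  -0.1813  0.4119] shift units [-0.04  -0.012  0.046] yaw of y axis 32.79 zax [-4.e-04  1.e-04 -1.e+00] q6 -0.952 F [ 0.8 -0.2 -0.5] T [-0.09 -0.03 -0.  ] w 47.35
n 1727 856 h med 10.99 fit 11.49 slope [ 0.003 -0.007] tilt 0.007 res mm 0.38 xrange [0.044 0.045 0.002]
```

The tilt was an artifact: side-face pixels in the fit. A robust fit gives 0.007 rad and h≈11.5 mm. Continuing slowly.

```bash

python3 -m pendant '[[[0,0,-0.6],[0,0.01,0],47.5],[[0,0,-0.6],[0,0,0],47.5],[[0,0,-0.6],[0,0,0],47.5],[[0,0,-0.5],[0,0,0],47.5],[[0,0,-0.5],[0,0,0],47.5],[[0,0,0],[0,0,0],47.5]]' 25 |grep force; python3 nz.py w11.png
python3 -m pendant '[[[0,0,-0.4],[0,0,0],47.5],[[0,0,-0.4],[0,0,0],47.5],[[0,0,-0.4],[0,0,0],47.5],[[0,0,0],[0,0,0],47.5]]' 25 |grep force; python3 nz.py w12.png
```

```text
contact_force: [-0.3, -0.1, 0.2]
t 15.7 pos [ 0.5173 -0.1812  0.4121] shift units [-0.025 -0.037  0.051] yaw of y axis 55.28 zax [-1.e-04  1.e-04 -1.e+00] q6 -1.344 F [-0.3 -0.1  0.2] T [-0.05 -0.03 -0.02] w 48.06
n 1671 569 h med 8.11 fit 9.02 slope [-0.085  0.048] tilt 0.098 res mm 0.37 xrange [0.037 0.045 0.004]
contact_force: [0.3, -0.4, 1.0]
t 16.15 pos [ 0.5173 -0.1812  0.4121] shift units [-0.02  -0.038  0.051] yaw of y axis 64.77 zax [-2.e-04 -0.e+00 -1.e+00] q6 -1.51 F [ 0.3 -0.4  1. ] T [-0.1  -0.02  0.02] w 47.91
n 1535 825 h med 6.61 fit 6.95 slope [-0.001 -0.004] tilt 0.004 res mm 0.37 xrange [0.045 0.047 0.002]
```

View pics/w11.png

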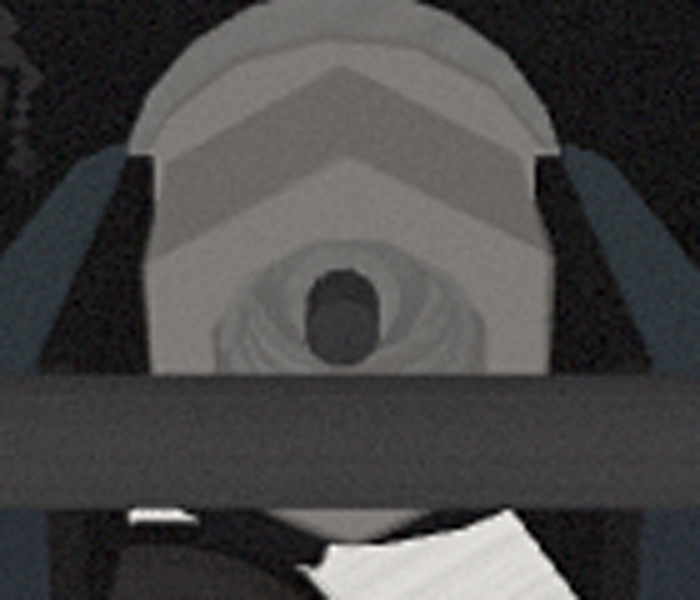

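View pics/w12.png

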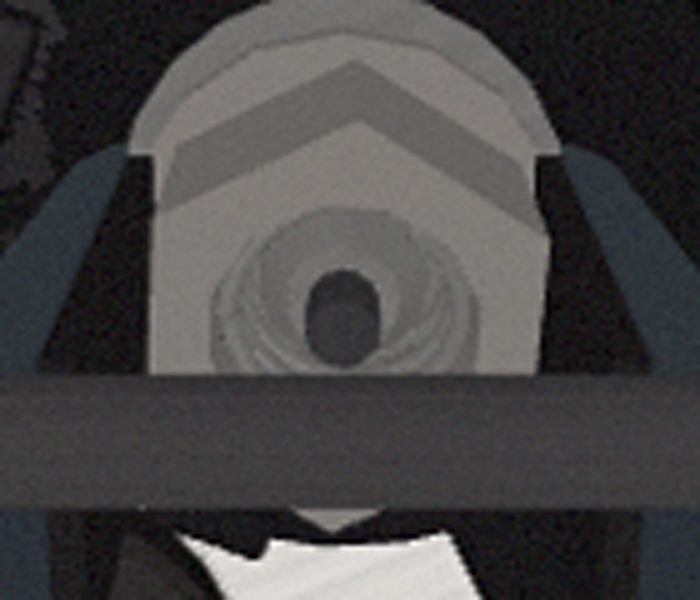

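The nut rode up and dropped, but it tipped near the top (w11), so I can't be sure the ride-up counted. I'll repeat that part under control: open the jaws, ratchet back 120° clockwise with the nut untouched, and regrasp.

```bash

python3 -m pendant '[[[0,0,0],[0,0,0],62],[[0,0,0],[0,0,0],62],[[0,0,0],[0,0,0],62]]' 25 |grep -E 'force|grip'
python3 -m pendant '[[[0,0,1],[0,0,0],62],[[0,0,1],[0,0,0],62],[[0,0,1],[0,0,0],62],[[0,0,1],[0,0,0],62],[[0,0,1],[0,0,0],62],[[0,0,1],[0,0,0],62],[[0,0,1],[0,0,0],62],[[0,0,1],[0,0,0],62]]' 25 |grep force
python3 -m pendant '[[[0,0,1],[0,0,0],62],[[0,0,1],[0,0,0],62],[[0,0,1],[0,0,0],62],[[0,0,1],[0,0,0],62],[[0,0,1],[0,0,0],62],[[0,0,1],[0,0,0],62],[[0,0,1],[0,0,0],62],[[0,0,0.5],[0,0,0],62]]' 25 |grep force;python3 -m pendant '[[[0,0,0],[0,0,0],62]]' 25 |grep force; python3 nz.py w13.png
```

```text
contact_force: [0.9, 0.3, 0.4]
grip_width: 0.0621
contact_force: [-0.3, -0.1, 0.3]
contact_force: [0.1, 0.4, 0.5]
contact_force: [-0.1, 1.3, 0.2]
t 18.2 pos [ 0.5173 -0.1812  0.4121] shift units [-0.022  0.038  0.053] yaw of y axis -59.26 zax [-0.  0. -1.] q6 0.655 F [-0.1  1.3  0.2] T [-0.06  0.19  0.01] w 61.86
n 1520 861 h med 6.64 fit 6.93 slope [-0.001 -0.008] tilt 0.008 res mm 0.36 xrange [0.04  0.047 0.002]
```

View pics/w13.png

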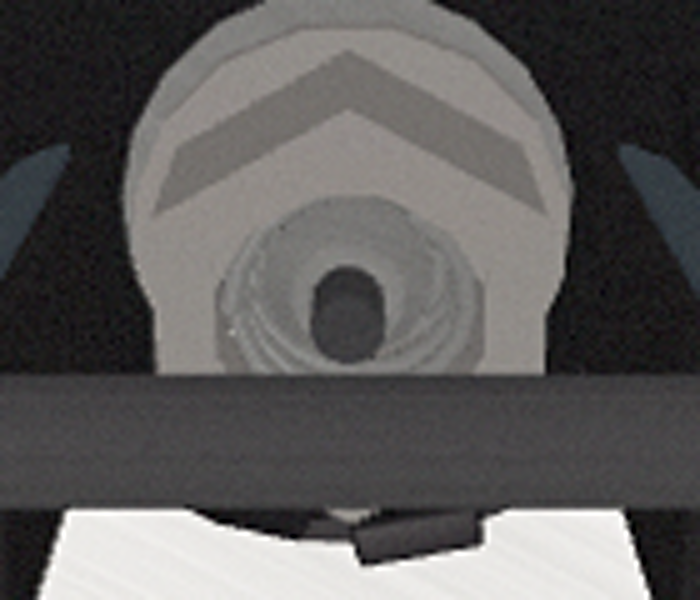

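Nut upright, aligned with the jaws. Close to loose fit and climb ~65°.

```bash

python3 -m pendant '[[[0,0,0],[0,0,0],55],[[0,0,0],[0,0,0],48],[[0,0,0],[0,0,0],47.2],[[0,0,0],[0,0,0],47.2]]' 25 |grep -E 'force|grip'
python3 -m pendant '[[[0,0,-0.7],[0,0,0],47.2],[[0,0,-0.7],[0,0,0],47.2],[[0,0,-0.7],[0,0,0],47.2],[[0,0,-0.7],[0,0,0],47.2],[[0,0,-0.7],[0,0,0],47.2],[[0,0,-0.7],[0,0,0],47.2],[[0,0,-0.7],[0,0,0],47.2],[[0,0,0],[0,0,0],47.2]]' 25 |grep -E 'force|grip'; python3 nz.py w14.png
python3 -m pendant '[[[0,0,-0.7],[0,0,0],47.2],[[0,0,-0.7],[0,0,0],47.2],[[0,0,-0.7],[0,0,0],47.2],[[0,0,-0.7],[0,0,0],47.2],[[0,0,0],[0,0,0],47.2]]' 25 |grep -E 'force|grip'; python3 nz.py w15.png
```

```text
contact_force: [0.3, -0.6, -0.5]
grip_width: 0.0474
contact_force: [1.3, -0.4, 1.2]
grip_width: 0.0477
t 19.45 pos [ 0.5175 -0.1813  0.4124] shift units [-0.041  0.006  0.065] yaw of y axis -19.87 zax [ 8.e-04 -3.e-04 -1.e+00] q6 -0.033 F [ 1.3 -0.4  1.2] T [-0.08 -0.14 -0.07] w 47.65
n 1592 894 h med 8.45 fit 8.8 slope [ 0.001 -0.01 ] tilt 0.01 res mm 0.36 xrange [0.047 0.047 0.002]
contact_force: [2.2, 0.7, 1.2]
grip_width: 0.0472
t 20.0 pos [ 0.5174 -0.1812  0.4123] shift units [-0.044 -0.005  0.059] yaw of y axis 2.37 zax [ 4.e-04 -1.e-04 -1.e+00] q6 -0.421 F [2.2 0.7 1.2] T [-0.02 -0.15  0.03] w 47.17
n 1649 829 h med 9.46 fit 9.89 slope [ 0.003 -0.005] tilt 0.006 res mm 0.36 xrange [0.044 0.051 0.002]
```

View pics/w15.png

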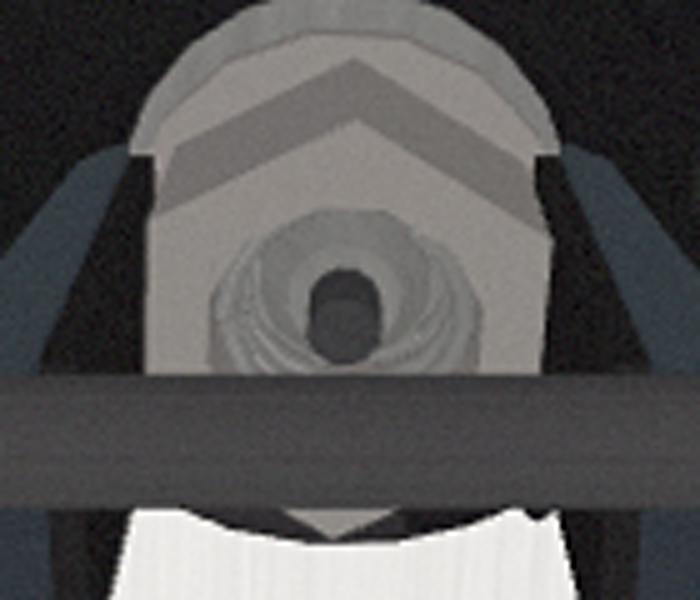

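Height matches the 0.05 mm/deg lead, tilt 0.006. Now align, grip gently to keep the nut upright, and ride up along the helix with light pressure.

```bash

python3 -m pendant '[[[0,0,0.4],[0,0,0],47.2],[[0,0,0],[0,0,0],46.5],[[0,0,0],[0,0,0],45],[[0,0,0],[0,0,0],43],[[0,0,0],[0,0,0],43]]' 15 |grep -E 'force|grip'; python3 nz.py w16.png
python3 -m pendant '[[[0,0,0],[0,0,0.012],43],[[0,0,0],[0,0,0],43]]' 15; python3 s.py
```

```text
contact_force: [0.1, 0.2, -1.4]
grip_width: 0.0458
t 20.55 pos [ 0.5172 -0.1812  0.412 ] shift units [-0.045  0.004  0.047] yaw of y axis -0.78 zax [-4.e-04  1.e-04 -1.e+00] q6 -0.366 F [ 0.1  0.2 -1.4] T [-0.06  0.05 -0.04] w 45.83
n 1661 869 h med 9.57 fit 9.94 slope [0.008 0.   ] tilt 0.008 res mm 0.37 xrange [0.044 0.05  0.002]
time: 20.8
tool_pos: [0.5173, -0.1812, 0.4119]
tool_rot: [-2.236, -2.206, 0.0]
contact_force: [-0.7, 0.7, 2.2]
grip_width: 0.0459
t 20.8 pos [ 0.5173 -0.1812  0.4119] shift units [-0.045  0.003  0.045] yaw of y axis -0.77 zax [-3.e-04  1.e-04 -1.e+00] q6 -0.366 F [-0.7  0.7  2.2] T [ 0.    0.43 -0.01] w 45.87
```

```bash

python3 -m pendant '[[[0,0,-0.5],[0,0,-0.008],43],[[0,0,-0.5],[0,0,-0.008],43],[[0,0,-0.5],[0,0,-0.008],43],[[0,0,-0.5],[0,0,-0.008],43],[[0,0,0],[0,0,0],43]]' 15 >/dev/null; python3 s.py
python3 -m pendant '[[[0,0,-0.5],[0,0,-0.008],43],[[0,0,-0.5],[0,0,-0.008],43],[[0,0,-0.5],[0,0,-0.008],43],[[0,0,-0.5],[0,0,-0.008],43],[[0,0,0],[0,0,0],43]]' 15 >/dev/null; python3 nz.py w17.png
```

```text
t 21.3 pos [ 0.5173 -0.1812  0.4127] shift units [-0.042 -0.013  0.077] yaw of y axis 15.3 zax [ 1.e-04 -1.e-04 -1.e+00] q6 -0.646 F [-0.4  0.8  1.9] T [-0.01  0.03 -0.01] w 45.68
t 21.8 pos [ 0.5173 -0.1812  0.4135] shift units [-0.037 -0.023  0.108] yaw of y axis 31.18 zax [ 1.e-04 -1.e-04 -1.e+00] q6 -0.924 F [-0.6  0.8  1.6] T [-0.12  0.1  -0.05] w 46.14
n 1710 882 h med 11.05 fit 11.44 slope [0.006 0.007] tilt 0.01 res mm 0.38 xrange [0.046 0.046 0.002]
```

```bash

python3 -m pendant '[[[0,0,-0.5],[0,0,-0.008],43],[[0,0,-0.5],[0,0,-0.008],43],[[0,0,0],[0,0,0],43]]' 15 >/dev/null; python3 s.py
python3 -m pendant '[[[0,0,-0.5],[0,0,-0.008],43],[[0,0,-0.5],[0,0,-0.008],43],[[0,0,0],[0,0,0],43],[[0,0,0],[0,0,0],43]]' 15 >/dev/null; python3 nz.py w18.png
```

```text
t 22.15 pos [ 0.5173 -0.1812  0.4139] shift units [-0.033 -0.027  0.124] yaw of y axis 39.13 zax [ 1.e-04 -1.e-04 -1.e+00] q6 -1.062 F [-0.3 -0.   1.5] T [-0.05  0.11 -0.05] w 46.25
t 22.55 pos [ 0.5173 -0.1812  0.4142] shift units [-0.029 -0.033  0.137] yaw of y axis 46.98 zax [ 1.e-04 -0.e+00 -1.e+00] q6 -1.199 F [-0.2 -0.6  0.8] T [-0.05  0.09 -0.  ] w 46.06
n 1754 899 h med 11.73 fit 12.1 slope [0.002 0.007] tilt 0.008 res mm 0.37 xrange [0.044 0.043 0.002]
```

```bash

for i in 1; do python3 -m pendant '[[[0,0,-0.4],[0,0,-0.006],43],[[0,0,0],[0,0,0],43]]' 15 >/dev/null; python3 s.py; done
python3 -m pendant '[[[0,0,-0.4],[0,0,-0.004],43],[[0,0,0],[0,0,0],43]]' 15 >/dev/null; python3 s.py
python3 -m pendant '[[[0,0,-0.4],[0,0,-0.002],43],[[0,0,0],[0,0,0],43]]' 15 >/dev/null; python3 s.py
```

```text
t 22.8 pos [ 0.5173 -0.1812  0.4143] shift units [-0.029 -0.034  0.14 ] yaw of y axis 50.35 zax [-1.e-04  1.e-04 -1.e+00] q6 -1.258 F [-0.4 -0.2  0.3] T [ 0.07 -0.01  0.  ] w 45.8
t 23.0 pos [ 0.5173 -0.1812  0.4143] shift units [-0.029 -0.035  0.141] yaw of y axis 53.53 zax [-2.e-04  1.e-04 -1.e+00] q6 -1.314 F [-0.2  0.8 -0.9] T [ 0.02 -0.01  0.  ] w 46.12
t 23.2 pos [ 0.5172 -0.1812  0.4143] shift units [-0.028 -0.037  0.141] yaw of y axis 56.71 zax [-3.e-04  1.e-04 -1.e+00] q6 -1.369 F [-0.2  0.2 -2.4] T [-0.03 -0.03  0.  ] w 45.79
```

Contact vanished near yaw 55°: the nut has reached the drop. Turning 5° further and lowering gently.

```bash

python3 -m pendant '[[[0,0,-0.6],[0,0,0],43],[[0,0,0],[0,0,0.04],43],[[0,0,0],[0,0,0.04],43],[[0,0,0],[0,0,0],43]]' 15 >/dev/null; python3 s.py
python3 -m pendant '[[[0,0,0],[0,0,0.04],43],[[0,0,0],[0,0,0.03],43],[[0,0,0],[0,0,0],43]]' 15 >/dev/null; python3 s.py
```

```text
t 23.6 pos [ 0.5172 -0.1812  0.4123] shift units [-0.025 -0.038  0.058] yaw of y axis 61.47 zax [-4.e-04  2.e-04 -1.e+00] q6 -1.452 F [ 0.1 -0.  -1.4] T [-0.11 -0.02  0.04] w 45.94
t 23.9 pos [ 0.5173 -0.1812  0.4107] shift units [-0.022 -0.039 -0.005] yaw of y axis 61.6 zax [-2.e-04  1.e-04 -1.e+00] q6 -1.455 F [ 0.3  0.4 -1.7] T [0.   0.02 0.04] w 45.75
```

```bash

python3 -m pendant '[[[0,0,0],[0,0,0.03],43],[[0,0,0],[0,0,0],43]]' 15 >/dev/null; python3 nz.py
python3 -m pendant '[[[0,0,0],[0,0,0.03],43],[[0,0,0],[0,0,0],43]]' 15 >/dev/null; python3 s.py
```

```text
t 24.1 pos [ 0.5173 -0.1812  0.41  ] shift units [-0.022 -0.039 -0.033] yaw of y axis 61.62 zax [-1.e-04 -0.e+00 -1.e+00] q6 -1.455 F [-0.5 -0.4 -1.9] T [-0.09  0.01  0.03] w 46.15
n 1632 918 h med 7.56 fit 7.83 slope [0.    0.007] tilt 0.007 res mm 0.37 xrange [0.046 0.047 0.002]
t 24.35 pos [ 0.5173 -0.1812  0.4092] shift units [-0.021 -0.039 -0.063] yaw of y axis 61.63 zax [-0. -0. -1.] q6 -1.455 F [ 0.2  0.1 -1.3] T [-0.03 -0.02  0.01] w 45.61
```

Free drop of over 5 mm with no contact, so the nut is in the thread. I'll loosen to wrench fit and screw clockwise.

```bash

python3 -m pendant '[[[0,0,0],[0,0,0],46],[[0,0,0],[0,0,0],46.6],[[0,0,0],[0,0,0],47.2],[[0,0,0],[0,0,0],47.2]]' 15 |grep -E 'force|grip'; python3 nz.py
python3 -m pendant '[[[0,0,0.4],[0,0,0],47.2],[[0,0,0.8],[0,0,0],47.2],[[0,0,0.8],[0,0,0],47.2],[[0,0,0.8],[0,0,0],47.2],[[0,0,0.8],[0,0,0],47.2],[[0,0,0.8],[0,0,0],47.2],[[0,0,0],[0,0,0],47.2]]' 15 |grep -E 'force|grip'; python3 nz.py w20.png
```

```text
contact_force: [-0.2, -0.1, -0.2]
grip_width: 0.047
t 24.75 pos [ 0.5174 -0.1812  0.4094] shift units [-0.018 -0.038 -0.055] yaw of y axis 61.63 zax [ 2.e-04 -1.e-04 -1.e+00] q6 -1.455 F [-0.2 -0.1 -0.2] T [-0.06 -0.03  0.01] w 47.02
n 1543 856 h med 6.65 fit 6.94 slope [0.005 0.004] tilt 0.006 res mm 0.36 xrange [0.046 0.046 0.002]
contact_force: [0.2, -0.8, 0.3]
grip_width: 0.0473
t 25.5 pos [ 0.5173 -0.1812  0.4093] shift units [-0.039 -0.02  -0.059] yaw of y axis 26.33 zax [ 1.e-04 -0.e+00 -1.e+00] q6 -0.839 F [ 0.2 -0.8  0.3] T [-0.03 -0.05  0.02] w 47.3
n 1528 909 h med 5.07 fit 5.29 slope [0.011 0.004] tilt 0.011 res mm 0.38 xrange [0.047 0.045 0.002]
```

View pics/w20.png

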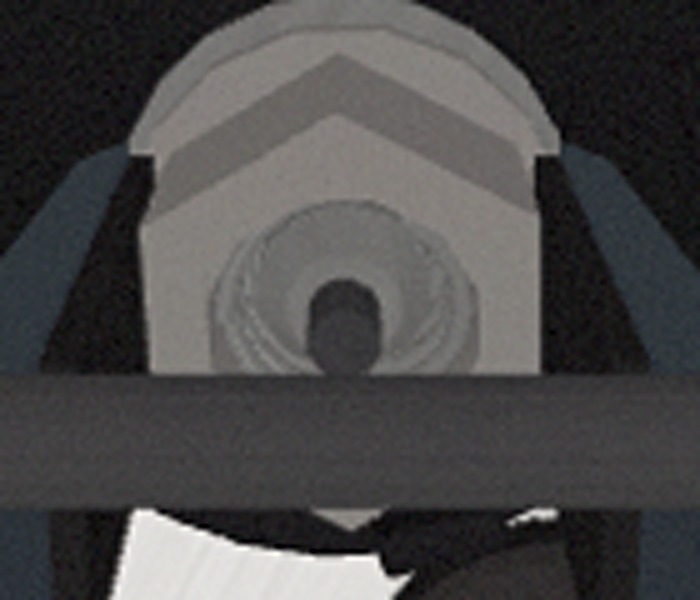

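Screwing down at the correct lead. Continuing.

```bash

python3 -m pendant '[[[0,0,0.8],[0,0,0.02],47.2],[[0,0,0.8],[0,0,0.02],47.2],[[0,0,0.8],[0,0,0.02],47.2],[[0,0,0.8],[0,0,0.02],47.2],[[0,0,0.8],[0,0,0.02],47.2],[[0,0,0.8],[0,0,0.02],47.2],[[0,0,0.8],[0,0,0],47.2],[[0,0,0],[0,0,0],47.2]]' 15 |grep -E 'force|grip'; python3 nz.py
python3 -m pendant '[[[0,0,0.8],[0,0,0],47.2],[[0,0,0.8],[0,0,0],47.2],[[0,0,0.8],[0,0,0],47.2],[[0,0,0.8],[0,0,0],47.2],[[0,0,0.8],[0,0,0],47.2],[[0,0,0],[0,0,0],47.2]]' 15 |grep -E 'force|grip'; python3 nz.py w21.png
```

```text
contact_force: [0.5, -0.2, -0.2]
grip_width: 0.0472
t 26.35 pos [ 0.5173 -0.1812  0.4063] shift units [-0.042  0.014 -0.18 ] yaw of y axis -18.3 zax [ 0. -0. -1.] q6 -0.06 F [ 0.5 -0.2 -0.2] T [-0.11  0.08  0.02] w 47.22
n 1488 899 h med 2.91 fit 3.1 slope [ 0.012 -0.004] tilt 0.013 res mm 0.36 xrange [0.047 0.048 0.002]
contact_force: [0.1, -0.2, -0.0]
grip_width: 0.0472
t 27.0 pos [ 0.5173 -0.1812  0.4063] shift units [-0.029  0.034 -0.18 ] yaw of y axis -50.22 zax [ 0. -0. -1.] q6 0.497 F [ 0.1 -0.2 -0. ] T [-0.12  0.08 -0.04] w 47.18
n 1473 961 h med 1.42 fit 1.47 slope [ 0.012 -0.005] tilt 0.013 res mm 0.36 xrange [0.043 0.046 0.002]
```

```bash

python3 -m pendant '[[[0,0,0.6],[0,0,0],47.2],[[0,0,0.6],[0,0,0],47.2],[[0,0,0.6],[0,0,0],47.2],[[0,0,0.6],[0,0,0],47.2],[[0,0,0],[0,0,0],47.2]]' 15 |grep -E 'force|grip'; python3 nz.py
python3 -m pendant '[[[0,0,0.4],[0,0,0],47.2],[[0,0,0.4],[0,0,0],47.2],[[0,0,0.4],[0,0,0],47.2],[[0,0,0],[0,0,0],47.2]]' 15 |grep -E 'force|grip'; python3 nz.py w22.png
```

```text
contact_force: [0.0, -0.1, 0.4]
grip_width: 0.0471
t 27.55 pos [ 0.5173 -0.1812  0.4063] shift units [-0.015  0.041 -0.18 ] yaw of y axis -69.35 zax [-0. -0. -1.] q6 0.831 F [ 0.  -0.1  0.4] T [-0.05  0.14  0.06] w 47.11
n 1447 919 h med 0.49 fit 0.49 slope [ 0.011 -0.002] tilt 0.011 res mm 0.37 xrange [0.037 0.048 0.002]
contact_force: [-0.3, 0.1, -0.6]
grip_width: 0.0471
t 28.0 pos [ 0.5173 -0.1812  0.4063] shift units [-0.01   0.044 -0.18 ] yaw of y axis -78.94 zax [ 0. -0. -1.] q6 0.998 F [-0.3  0.1 -0.6] T [-0.08  0.12  0.01] w 47.09
n 1408 921 h med 0.08 fit 0.15 slope [ 0.005 -0.008] tilt 0.01 res mm 0.38 xrange [0.035 0.047 0.002]
```

View pics/w22.png

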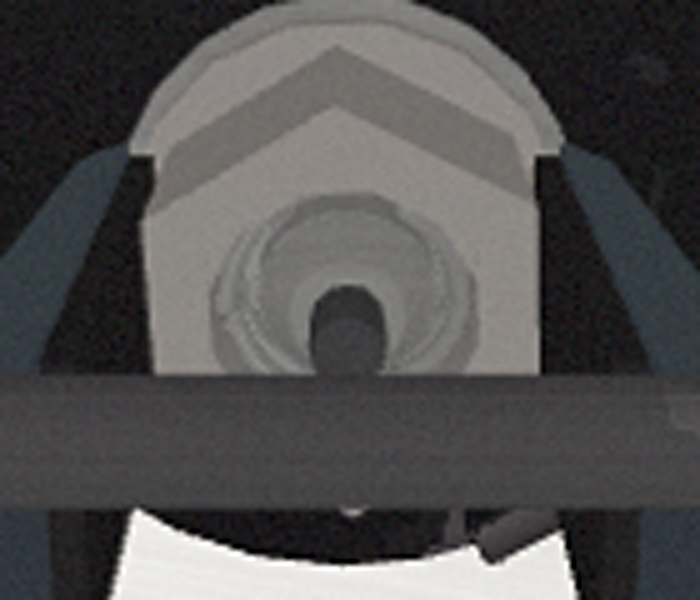

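```bash

python3 -m pendant '[[[0,0,0.4],[0,0,0],47.2],[[0,0,0.3],[0,0,0],47.2],[[0,0,0],[0,0,0],47.2]]' 15 |grep -E 'force|grip'; python3 nz.py
python3 -m pendant '[[[0,0,0.3],[0,0,0],47.2],[[0,0,0.3],[0,0,0],47.2],[[0,0,0],[0,0,0],47.2]]' 15 |grep -E 'force|grip'; python3 nz.py w23.png
```

```text
contact_force: [-0.4, -0.0, 0.7]
grip_width: 0.0471
t 28.35 pos [ 0.5173 -0.1812  0.4063] shift units [-0.005  0.044 -0.181] yaw of y axis -84.59 zax [-1.e-04  0.e+00 -1.e+00] q6 1.097 F [-0.4 -0.   0.7] T [-0.06  0.15  0.01] w 47.06
n 1422 960 h med -0.24 fit -0.24 slope [ 0.011 -0.008] tilt 0.014 res mm 0.37 xrange [0.033 0.046 0.002]
contact_force: [0.3, 0.5, 0.3]
grip_width: 0.0472
t 28.7 pos [ 0.5173 -0.1812  0.4063] shift units [-0.001  0.044 -0.18 ] yaw of y axis -89.44 zax [ 0. -0. -1.] q6 1.182 F [0.3 0.5 0.3] T [-0.06  0.13 -0.06] w 47.21
n 1469 965 h med -0.5 fit -0.42 slope [ 0.002 -0.008] tilt 0.008 res mm 0.37 xrange [0.032 0.045 0.002]
```

```bash

python3 -m pendant '[[[0,0,0.3],[0,0,0],47.2],[[0,0,0],[0,0,0],47.2]]' 15 |grep -E 'force|grip'; python3 nz.py
python3 -m pendant '[[[0,0,0.3],[0,0,0],47.2],[[0,0,0],[0,0,0],47.2]]' 15 |grep -E 'force|grip'; python3 nz.py w24.png
```

```text
contact_force: [0.2, 0.6, 0.5]
grip_width: 0.0474
t 28.95 pos [ 0.5173 -0.1812  0.4063] shift units [ 0.001  0.044 -0.182] yaw of y axis -91.87 zax [-1.e-04  0.e+00 -1.e+00] q6 1.224 F [0.2 0.6 0.5] T [-0.06  0.14  0.02] w 47.45
n 1392 908 h med -0.6 fit -0.55 slope [ 0.003 -0.008] tilt 0.009 res mm 0.37 xrange [0.032 0.045 0.002]
contact_force: [-0.5, 0.3, 0.2]
grip_width: 0.0471
t 29.2 pos [ 0.5173 -0.1812  0.4063] shift units [ 0.003  0.043 -0.181] yaw of y axis -94.29 zax [ 0. -0. -1.] q6 1.266 F [-0.5  0.3  0.2] T [-0.01  0.13  0.04] w 47.11
n 1413 974 h med -0.71 fit -0.68 slope [ 0.002 -0.006] tilt 0.006 res mm 0.36 xrange [0.034 0.046 0.002]
```

```bash

python3 -m pendant '[[[0,0,0.3],[0,0,0],47.2],[[0,0,0],[0,0,0],47.2]]' 15 |grep -E 'force|grip'; python3 nz.py
python3 -m pendant '[[[0,0,0.3],[0,0,0],47.2],[[0,0,0],[0,0,0],47.2]]' 15 |grep -E 'force|grip'; python3 nz.py w25.png
```

```text
contact_force: [-0.4, 0.5, -0.0]
grip_width: 0.047
t 29.45 pos [ 0.5173 -0.1812  0.4063] shift units [ 0.005  0.043 -0.18 ] yaw of y axis -96.7 zax [ 0. -0. -1.] q6 1.308 F [-0.4  0.5 -0. ] T [-0.02  0.19  0.  ] w 47.03
n 1424 937 h med -0.78 fit -0.65 slope [-0.005 -0.003] tilt 0.006 res mm 0.36 xrange [0.034 0.046 0.002]
contact_force: [-0.0, 0.3, 0.2]
grip_width: 0.047
t 29.7 pos [ 0.5173 -0.1812  0.4063] shift units [ 0.007  0.044 -0.181] yaw of y axis -99.1 zax [-1.e-04  0.e+00 -1.e+00] q6 1.35 F [-0.   0.3  0.2] T [-0.04  0.16  0.03] w 46.95
n 1366 941 h med -0.9 fit -0.77 slope [-0.002 -0.003] tilt 0.004 res mm 0.37 xrange [0.035 0.046 0.002]
```

View pics/w25.png

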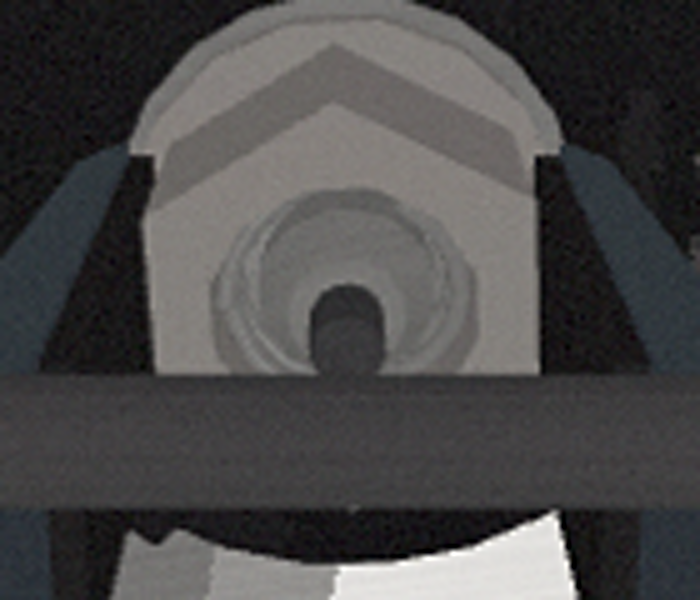

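Descent is levelling off. I'll calibrate the height against the visible washer ring, then take a few more small steps.

```bash

python3 -m pendant '[[[0,0,0.3],[0,0,0],47.2],[[0,0,0.2],[0,0,0],47.2],[[0,0,0],[0,0,0],47.2]]' 15 |grep -E 'force|grip'; python3 nz.py
python3 -m pendant '[[[0,0,0.3],[0,0,0],47.2],[[0,0,0.2],[0,0,0],47.2],[[0,0,0],[0,0,0],47.2]]' 15 |grep -E 'force|grip'; python3 nz.py w26.png
python3 - <<'E'
from h import *
c=dict(np.load('last.npz'))
H,W=c['depth'].shape; vv,uu=np.mgrid[:H,:W]; d=np.stack([uu,vv,np.ones_like(uu)],-1)@np.linalg.inv(c['mtx']).T
P=(d*c['depth'][...,None])@c['extrinsics'][:3,:3].T+c['extrinsics'][:3,3]
rr=np.hypot(P[...,0]-.5178,P[...,1]+.181)
for a,b in [(.0303,.0318),(.0265,.0285),(.035,.05)]:
    m=(rr>a)&(rr<b)&(vv<225)&(abs(uu-258)<30)&(P[...,2]>.18)&(P[...,2]<.21); print(a,m.sum(),np.percentile(P[m][:,2],[10,50,90]).round(4) if m.any() else '')
E
```

```text
contact_force: [-0.7, -0.2, -0.9]
grip_width: 0.0472
t 30.05 pos [ 0.5173 -0.1812  0.4063] shift units [ 0.01   0.043 -0.181] yaw of y axis -103.13 zax [-0. -0. -1.] q6 1.421 F [-0.7 -0.2 -0.9] T [-0.03  0.17  0.02] w 47.21
n 1436 975 h med -0.96 fit -0.88 slope [0. 0.] tilt 0.0 res mm 0.37 xrange [0.036 0.047 0.001]
contact_force: [0.4, -1.6, -1.3]
grip_width: 0.0472
t 30.4 pos [ 0.5173 -0.1812  0.4063] shift units [ 0.013  0.042 -0.18 ] yaw of y axis -107.16 zax [ 1.e-04 -0.e+00 -1.e+00] q6 1.491 F [ 0.4 -1.6 -1.3] T [-0.05  0.15 -0.07] w 47.17
n 1425 983 h med -0.94 fit -0.83 slope [-0.     0.001] tilt 0.001 res mm 0.37 xrange [0.038 0.047 0.001]
0.0303 186 [0.1962 0.1973 0.2007]
0.0265 207 [0.2005 0.2012 0.2024]
0.035 1355 [0.1933 0.1942 0.195 ]
```

Height is flat over the last 8°, tilt 0.000, and the flange top is 3.9 mm above the washer reading (flange 4 mm thick), so it's home. Releasing.

```bash

python3 -m pendant '[[[0,0,-0.25],[0,0,0],47.5],[[0,0,0],[0,0,0],55],[[0,0,0],[0,0,0],70],[[0,0,0],[0,0,0],80],[[0,0,0],[0,0,0],80],[[0,0,0],[0,0,0],80]]' 15 |grep -E 'force|grip'; python3 nz.py
python3 -m pendant '[[[0,0,0],[0,0,-0.4],80],[[0,0,0],[0,0,-1],80],[[0,0,0],[0,0,-1],80],[[0,0,0],[0,0,-1],80],[[0,0,0],[0,0,0],80],[[0,0,0],[0,0,0],80]]' 15 |grep -E 'force|grip'
python3 - <<'E'
from h import *
plan([.5173,-.1823,.4108])
for n in ['wrist','side','top']:
    c=imaging.camera(n); np.savez(n+'9.npz',**c); save(n+'9.png',c['color'])
    H,W=c['depth'].shape; vv,uu=np.mgrid[:H,:W]; d=np.stack([uu,vv,np.ones_like(uu)],-1)@np.linalg.inv(c['mtx']).T
    P=(d*c['depth'][...,None])@c['extrinsics'][:3,:3].T+c['extrinsics'][:3,3]
    rr=np.hypot(P[...,0]-.5178,P[...,1]+.181)
    if n=='wrist':
        for a,b,l,h in [(.0175,.021,.222,.236),(.0303,.0318,.19,.21),(.027,.0285,.19,.21)]:
            m=(rr>a)&(rr<b)&(P[...,2]>l)&(P[...,2]<h)&(vv<254); print(a,m.sum(),np.median(P[m][:,2]).round(4))
c=dict(np.load('wrist9.npz')); save('w9c.png',cv2.resize(c['color'][100:260,170:350],None,fx=4,fy=3.7,interpolation=cv2.INTER_CUBIC))
E
```

```text
contact_force: [-0.5, 0.0, -0.9]
grip_width: 0.0796
t 31.05 pos [ 0.5173 -0.1812  0.4063] shift units [ 0.011  0.043 -0.18 ] yaw of y axis -105.18 zax [ 1.e-04 -0.e+00 -1.e+00] q6 1.456 F [-0.5  0.  -0.9] T [-0.02  0.18 -0.03] w 79.64
n 1366 954 h med -0.91 fit -0.85 slope [0.003 0.   ] tilt 0.003 res mm 0.36 xrange [0.037 0.047 0.002]
contact_force: [-0.3, -0.0, -1.1]
grip_width: 0.0802
t 31.7 pos [ 0.5172 -0.1811  0.492 ] shift units [0.011 0.043 3.247] yaw of y axis -105.17 zax [ 1.2e-03 -5.0e-04 -1.0e+00] q6 1.456 F [-0.3 -0.  -1.1] T [-0.03  0.19 -0.05] w 80.2
0.0175 521 0.2282
0.0303 204 0.1972
0.027 182 0.2013
```

View pics/wrist9.png

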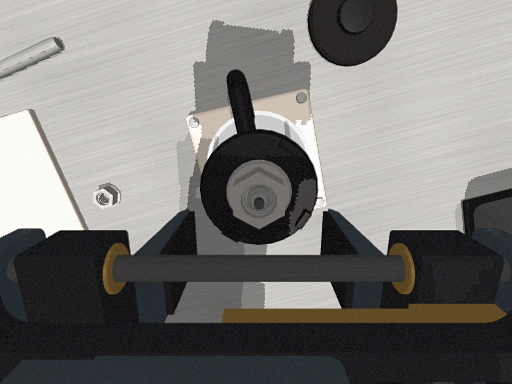

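View pics/side9.png

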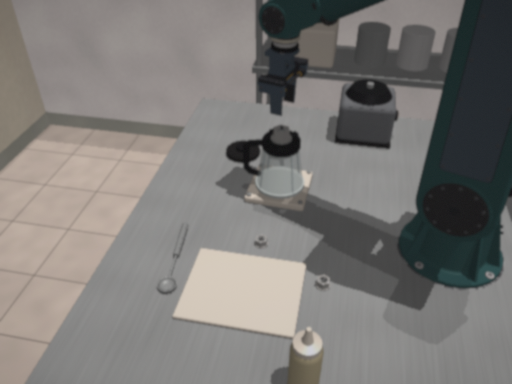

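The nut's top is 31.0 mm above the washer reading, which equals its own height, so it is fully seated. In the side view the bottle (306,355), lid (242,150) and spoon (175,258) are where they were. Handing in.

```bash
python3 -c "
from rig import order; print(order.sign_off())"
```

```text
the job is handed in; nothing more can be done
None
```

The nut is screwed fully home on the stem and let go, and I handed the job in at about 32 s of the 64 s allowed. The hand-in returned no verdict.

**What I did:** I picked the large flange nut off the board and set it on the thread with under 15 N of contact. I turned it anticlockwise until it dropped into the thread, then screwed it down about 165° clockwise with the jaws as a loose wrench.

**Ride-up done twice:** On the first ride the nut tipped about 0.1 rad as it came off the thread ends, so I could not tell whether that ride-up counted. I ratcheted the jaws back and repeated it with the nut held gently. That time it stayed within 0.01 rad of upright, with about 2 N on the thread near the top. It then came down freely by more than 5 mm.

**Last checks:**
- **Seating:** the nut's top reads 31.0 mm above the washer, which is its own height, and the flange top reads 4.1 mm above it for a 4 mm flange. Its height stopped changing over the last 8° of turning, and I felt no torque rise because I did not tighten it further.
- **Upright:** tilt was about 0.003 rad after release.
- **Bystanders:** the bottle, lid and spoon look unmoved in the side view, and the gripper is clear above the jar.

**Readings that disagreed:**
- Raw nut heights from the depth camera were about 0.8 mm too low, so I judged seating relative to the washer.
- An early tilt reading of 0.08 rad was a measurement error, and a better fit gave 0.007 rad.

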